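# Fetch the pencil tin from behind the button tubes

## Robot

A 6-joint arm with a two-finger parallel gripper is mounted at the origin on the work surface. World frame = base frame: x ahead of the robot, y to its left, z up, the work surface at z = 0. Lengths are in m, angles in rad, forces in N, time in s.
With the tool pointing down it reaches from about 0.35 to 0.775 m from the base axis. Payload 5.5 kg.
Tool frame: the origin (TCP) lies between the finger pads; the fingertips stand env.nose_length ahead of it and the grasp point (between the pads) lies 8 mm behind it (env.nose_length is the distance from the TCP to the fingertips, in m); z points along the fingers, y is the direction in which the jaws open and shut (so a half turn about z gives the same grasp; the last joint's range is limited). The gripper opens to 85 mm and grips with 20 to 120 N. Pads are 22 mm wide; open, the fingers measure 114 mm over their backs; the gripper's body (76 mm by 85 mm) begins 54 mm behind the grasp point. The pads swing forward as they close: fully open they stand 13 mm farther back than shut.
Start: joints at [-1.486, 0.313, 0.046, 1.304, 0, 1.431], TCP at [0.128, -0.561, 0.242] pointing down, gripper open.
Joint ranges: [-2.76, 2.76], [-0.86, 1.69], [-1.03, 1.26], [-2.2, 2.34], [-1.47, 1.5], [-3.14, 3.14]. Speed limits (rad/s): [2.57, 2.57, 3.14, 3.14, 3.14, 3.14].

## Interface

Orientations are given as a unit quaternion [w, x, y, z].
In Python, from workcell import env gives the robot as it stands. The module is installed in compiled form; this text tells all that it offers.
- The arm moves only by the shell command python3 -m creep 'ROWS' [FORCE]. ROWS is a JSON object of lists of equal length, an entry for each row: "hand": the finger opening in mm, from 0 to 85.4; "delta_pos": the shift along the tool's x, y, z scaled (see below), a list of three; "turn": the turn about the tool's z scaled (see below). In form: {"hand": [hand, ...], "delta_pos": [[dx, dy, dz], ...], "turn": [turn, ...]}. A call has exactly 5 rows; each row shifts and turns the commanded pose from where the row before left it, along the tool's axes as they then stand; what a row does not reach is not made up. The controller multiplies each number of a shift by 0.8 m and each number of a turn by 5 degrees. A row lasts 1/12 s, in which the tool goes at most 41.7 mm and 7.16 degrees, less where a joint would pass 70% of its speed; a pose out of reach is approached as far as the arm can. A call with a number of a shift or a turn outside -1 to 1 is refused whole. A call with a gripper value outside its range is refused whole. The fingers move at their own pace and stop on an object; FORCE is the grip in N (left out, the last holds). Time passes only in rows, so rows that do not move let the fingers close, or fill a call up. It gives the time, the measured TCP pose, the force and the opening at its end, in the units of the state.
- env.get_state(): the state, without advancing time (a new reading comes with each control period).
- env.read_camera(name): name is "scene" or "top" or "wrist"; returns a dict with "pixels" (384x512x3 uint8, red, green, blue), "depth" (384x512 float32, m along the optical axis (not along the pixel's ray), 0 where there is no reading), "fx", "fy", "cx", "cy" (pixels), "origin" and "orientation" of the camera in the world. Camera axes: x right, y down, z forward; pixel columns grow to the right and rows downward; lengths in m; the calibration is good to about 2 mm. A picture is of the moment at which its call begins.
- env.hand_in(): hands the job in, once; it reports no verdict.
Trained networks look in the newest picture that a camera, given by its name, has taken for a name from the list of things; names that differ only in an ending like _2 or _b are one class to them, and where a whole thing is asked for, a point or a joint stands for the part that bears it (a point fixed in the world has none). Each returns a list of dicts, best first, with "score" (0 to 1); they miss things now and then, are a little off and sometimes report something else, mostly with a low value. They report only what shows in the picture. A call takes as long as a camera call. They do not tell look-alikes from the thing itself.
- env.find_in(camera, target): "location" ([row, column] in pixels, amid what is visible of it).
- env.pinpoint(camera, target): "location" ([row, column] in pixels: a listed point, or the origin of a listed thing).
The state is a dict: "clock": time; "joint_pos": joint angles; "qvel": joint speeds; "tau": joint torques, N m; "tcp_pos": TCP position; "orientation": TCP orientation; "wrist_force": force on the tool from outside, world axes, zero at the start; "ft_torque": the same for the moment, N m; "finger_gap": finger opening in m.
Only numpy, scipy, OpenCV 4.12 (cv2) and the standard library are available. Lean on these libraries where they do the work, as an engineer would, in place of code of your own. Each camera call takes 0.05 s, during which the arm holds its last target.

## Task

The purple pencil tin for this order lies behind the three button tubes in the pine stock tray. Stand all three tubes on the green cutting mat, then lay the tin flat in the dark grey order tray, then stand each tube back in the pine tray on the middle of the card of its own colour. Keep the tubes upright, set everything down rather than dropping it, and leave the jar of pins where it stands.

Things in the scene. Friction and masses are not known exactly. Their poses are not given: they have to be found in the camera images.
- tube_red: Loose upright button tube, red cap, red buttons inside its clear wall: a cylinder 56 mm across, 118 mm tall (a sample button on the cap adds 4 mm), 0.11-0.2 kg. Origin: centre of its underside, z up. It starts on the card of its own colour in the pine tray, neighbours 12 mm away wall to wall.
- bay_red: Place of the red tube: fixed red card 62 mm square, 2 mm thick, on the pine tray's floor (8 mm above the counter), with a red-framed tag with a sample button standing at the tray's front rim (up to 75 mm above the counter, 34 mm or more from the origin). Origin: centre of the card's underside; x to the tray's back, y along the row. Cards are 68 mm apart, in varying order.
- tube_yellow: Loose upright button tube, yellow cap, yellow buttons inside its clear wall: a cylinder 56 mm across, 118 mm tall (a sample button on the cap adds 4 mm), 0.11-0.2 kg. Origin: centre of its underside, z up. It starts on the card of its own colour in the pine tray, neighbours 12 mm away wall to wall.
- bay_yellow: Place of the yellow tube: fixed yellow card 62 mm square, 2 mm thick, on the pine tray's floor (8 mm above the counter), with a yellow-framed tag with a sample button standing at the tray's front rim (up to 75 mm above the counter, 34 mm or more from the origin). Origin: centre of the card's underside; x to the tray's back, y along the row. Cards are 68 mm apart, in varying order.
- tube_blue: Loose upright button tube, blue cap, blue buttons inside its clear wall: a cylinder 56 mm across, 118 mm tall (a sample button on the cap adds 4 mm), 0.11-0.2 kg. Origin: centre of its underside, z up. It starts on the card of its own colour in the pine tray, neighbours 12 mm away wall to wall.
- bay_blue: Place of the blue tube: fixed blue card 62 mm square, 2 mm thick, on the pine tray's floor (8 mm above the counter), with a blue-framed tag with a sample button standing at the tray's front rim (up to 75 mm above the counter, 34 mm or more from the origin). Origin: centre of the card's underside; x to the tray's back, y along the row. Cards are 68 mm apart, in varying order.
- tin: Loose flat pencil tin, purple lid with cream panel: 44 (x) by 180 (y) by 28 mm (z), 0.15-0.26 kg. Origin: centre of its underside. It lies on the pine tray's floor behind the tubes, about 10 mm from them (no finger fits in between), 35 mm from the tray's back wall (all tray walls 55 mm above the counter), 9 mm or more free at its ends.
- tray: Fixed dark grey order tray, open on top, on the counter left or right of the pine tray: outside 227 (x) by 122 (y) by 30 mm high, walls and floor 6 mm thick. Origin: centre of its underside, inner floor 6 mm above it. The tin fits with its long side along the tray's long (x) side.
- mat: Fixed green cutting mat with a pale grid on the counter, across from the order tray (the pine tray between them), clear of goods: 300 (x) by 210 mm (y), 3 mm thick. Origin: centre of its underside.
- pin_jar: Loose glass pin jar, white lid, 42 mm across, 52 mm tall, in the pine tray's end pocket beyond the tin's +y end, behind a 44 mm high divider. Origin: centre of its underside. Stays put. A 50 mm thread spool shares the pocket; the small goods on the counter around are under 110 mm tall and off the trays and mat.
There are look-alikes about, which are no part of the job. Leave any turquoise look-alike of the tube_yellow alone.

How it is judged:
On the way, in this order (a step that is already met when the one before it is completed fails the run):
1. all three tubes stand upright on the green mat, released and at rest (x of tube_red in the frame of mat between -0.15 and 0.15 m and y of tube_red in the frame of mat between -0.105 and 0.105 m and z of tube_red in the frame of mat between 0 and 0.008 m and angle between each of tube_red, tube_yellow, tube_blue's own z axis and vertical below 0.08 rad and contact force between the fingers and tube_red below 0.1 N and linear speed of each of tube_red, tube_yellow, tube_blue below 0.02 m/s and angular speed of each of tube_red, tube_yellow, tube_blue below 0.2 rad/s and x of tube_yellow in the frame of mat between -0.15 and 0.15 m and y of tube_yellow in the frame of mat between -0.105 and 0.105 m and z of tube_yellow in the frame of mat between 0 and 0.008 m and contact force between the fingers and tube_yellow below 0.1 N and x of tube_blue in the frame of mat between -0.15 and 0.15 m and y of tube_blue in the frame of mat between -0.105 and 0.105 m and z of tube_blue in the frame of mat between 0 and 0.008 m and contact force between the fingers and tube_blue below 0.1 N), for 0.2 s.
2. the tin lies flat in the order tray, released and at rest (x of tin in the frame of tray between -0.04 and 0.04 m and y of tin in the frame of tray between -0.045 and 0.045 m and z of tin in the frame of tray between 0.003 and 0.011 m and angle between tin's own z axis and vertical below 0.08 rad and contact force between the fingers and tin below 0.1 N and linear speed of tin below 0.02 m/s and angular speed of tin below 0.2 rad/s), for 0.2 s.
At the end, for the whole second after the job is handed in: Each tube stands upright on the card of its own colour, its axis within 12 mm of the card's centre; the tin lies flat on the floor of the order tray; the pin jar stands within 15 mm of where it was; all released and at rest (all of step 2 and horizontal distance between tube_red and bay_red below 0.012 m and z of tube_red in the frame of bay_red between -0.002 and 0.006 m and angle between each of tube_red, tube_yellow, tube_blue's own z axis and vertical below 0.06 rad and contact force between the fingers and tube_red below 0.1 N and linear speed of each of tube_red, tube_yellow, tube_blue below 0.02 m/s and angular speed of each of tube_red, tube_yellow, tube_blue below 0.2 rad/s and horizontal distance between tube_yellow and bay_yellow below 0.012 m and z of tube_yellow in the frame of bay_yellow between -0.002 and 0.006 m and contact force between the fingers and tube_yellow below 0.1 N and horizontal distance between tube_blue and bay_blue below 0.012 m and z of tube_blue in the frame of bay_blue between -0.002 and 0.006 m and contact force between the fingers and tube_blue below 0.1 N and distance of pin_jar from where it was at the start of the episode below 0.015 m and angle between pin_jar's own z axis and vertical below 0.1 rad); the robot touches nothing.
It fails at once if a tube is tipped by more than 30 degrees (angle between any of tube_red, tube_yellow, tube_blue's own z axis and vertical above 0.52 rad).
It fails at once if a tube or the tin is dropped or thrown (moves faster than 0.7 m/s, as after a fall of 25 mm, with no finger on it) ((contact force between the fingers and tube_red below 0.05 N and linear speed of tube_red above 0.7 m/s) or (contact force between the fingers and tube_yellow below 0.05 N and linear speed of tube_yellow above 0.7 m/s) or (contact force between the fingers and tube_blue below 0.05 N and linear speed of tube_blue above 0.7 m/s) or (contact force between the fingers and tin below 0.05 N and linear speed of tin above 0.7 m/s)).
It fails at once if the pin jar is shifted by more than 15 mm or tipped over (distance of pin_jar from where it was at the start of the episode above 0.015 m or angle between pin_jar's own z axis and vertical above 0.4 rad).
It also fails if it takes over 136 s, if anything falls off the work surface, if the arm or the gripper's body presses on something with over 40 N, if the wrist force passes 120 N, or if a joint passes its speed limit or range.

## Working session

There is one attempt and no reset: what is moved stays moved. The work goes in short steps, Python scripts to look and compute and a shell command to move; the robot and the scene stay as the last step left them, time stands still between calls to the robot, and variables do not carry over. Pictures are saved under pics/ and viewed, and the job is handed in when it is done.

```bash
mkdir -p pics; ls
python3 - <<'E'
from workcell import env
import cv2
print(env.get_state(), env.nose_length)
for n in ["scene","top","wrist"]:
    c=env.read_camera(n)
    cv2.imwrite(f"pics/{n}0.png",c["pixels"][:,:,::-1])
    print(n,c["fx"],c["fy"],c["cx"],c["cy"],c["origin"],c["orientation"])
E
```

```text
pics
{'clock': 0.0, 'joint_pos': array([-1.48558775e+00,  3.13996629e-01,  4.49513369e-02,  1.30361102e+00,
       -1.32937505e-05,  1.43120880e+00]), 'qvel': array([ 6.22576393e-05, -6.25362181e-05, -6.59484141e-04, -1.02245179e-03,
       -1.18576677e-03, -1.44292749e-03]), 'tau': array([-8.88169488e-04, -4.80626678e+01,  2.98531938e+01,  1.94831577e-02,
       -1.82934150e-04,  4.87270853e-06]), 'tcp_pos': array([ 0.12812189, -0.56002135,  0.24139971]), 'orientation': array([-9.29830969e-04,  9.93689555e-01,  1.12161502e-01,  1.86385186e-05]), 'wrist_force': array([-0.13105091,  0.76339302, -0.70997209]), 'ft_torque': array([ 0.02369736,  0.02126565, -0.02682628]), 'finger_gap': 0.08551626185382562} 0.011
scene 475.046784751192 475.046784751192 254.60358053770352 195.0701967525481 [1.20210631 0.66765644 1.01362804] [-0.13105622  0.31427873  0.87587545 -0.3418996 ]
top 459.41841717637703 459.41841717637703 248.59138437063993 190.49217780586486 [0.40545829 0.00369756 1.0217069 ] [ 0.07099669 -0.69829259  0.70847099 -0.0735921 ]
wrist 289.5484828052085 289.5484828052085 257.86099427112265 188.30690473717348 [ 0.19788824 -0.54481724  0.37188026] [ 0.11068574  0.77373777 -0.61726762 -0.08977314]
```

View pics/top0.png

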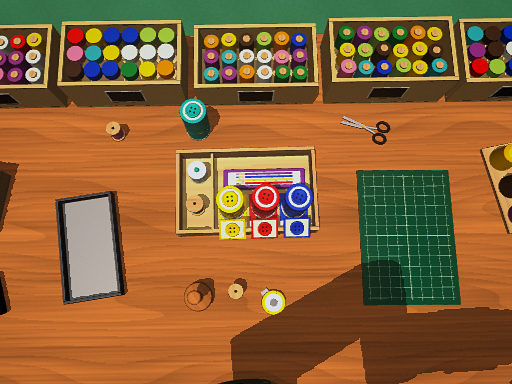

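View pics/scene0.png

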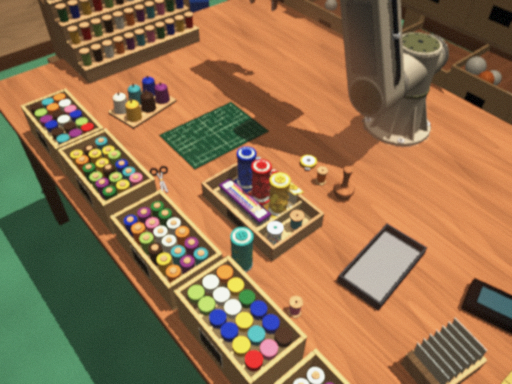

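View pics/wrist0.png

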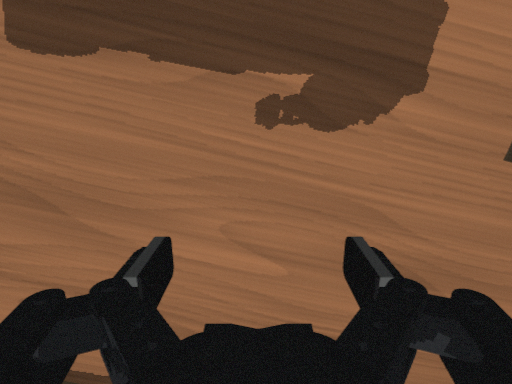

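The top view shows the pine tray in the centre, with tubes yellow (230,198), red (265,197) and blue (297,198). The tin is behind them at (263,178). The mat is on the right (408,237), the order tray on the left (90,247), and the pin jar at (197,170) in column,row. The turquoise look-alike stands outside the tray at (193,115).

```bash
cat > h.py <<'E'
import numpy as np, cv2
from scipy.spatial.transform import Rotation as R
from workcell import env
def rot(q): return R.from_quat([q[1],q[2],q[3],q[0]]).as_matrix()
def ray(c,row,col):
    return rot(c["orientation"])@np.array([(col-c["cx"])/c["fx"],(row-c["cy"])/c["fy"],1.])
def onz(c,row,col,z):
    d=ray(c,row,col); o=np.array(c["origin"]); return o+d*(z-o[2])/d[2]
def cloud(c):
    r,k=np.mgrid[0:384,0:512]
    d=c["depth"]; P=np.stack([(k-c["cx"])/c["fx"]*d,(r-c["cy"])/c["fy"]*d,d],-1)
    return P@rot(c["orientation"]).T+np.array(c["origin"])
def proj(c,p):
    q=rot(c["orientation"]).T@(np.array(p)-np.array(c["origin"])); return [q[1]/q[2]*c["fy"]+c["cy"],q[0]/q[2]*c["fx"]+c["cx"]]
E
python3 - <<'E'
from h import *
np.set_printoptions(precision=4,suppress=True)
c=env.read_camera("top"); P=cloud(c)
for n in ["tube_red","tube_yellow","tube_blue","tin","tray","mat","pin_jar","bay_red","bay_yellow","bay_blue"]:
    for f in (env.find_in,env.pinpoint):
        for d in f("top",n)[:2]:
            r,k=d["location"]; 
            print(n,f.__name__,round(d["score"],2),np.round([r,k],1),P[int(r),int(k)])
# caps by depth
z=P[...,2]
m=((z>0.108)&(z<0.13)).astype(np.uint8)
n,l,s,ce=cv2.connectedComponentsWithStats(m)
for i in range(1,n):
    if s[i,4]>80:
        q=P[l==i]; ctr,rad=cv2.minEnclosingCircle(q[:,:2].astype(np.float32)); print("cap",ce[i],s[i,4],np.median(q,0),(q.min(0)+q.max(0))/2,q.max(0)-q.min(0),ctr,rad)
# mat, tray colors
hsv=cv2.cvtColor(c["pixels"],cv2.COLOR_RGB2HSV)
np.savez("top0.npz",px=c["pixels"],P=P)
for name,pts in {"jar":(170,197),"tin":(178,262),"trayfloor":(247,92),"mat":(237,408)}.items(): print(name,P[pts],hsv[pts])
E
```

```text
tube_red call 0.72 [200.5 263.8] [ 0.5715 -0.0292  0.1279]
tube_red call 0.97 [205.4 262.6] [ 0.562  -0.0271  0.125 ]
tube_yellow call 0.78 [202.6 228.8] [0.5679 0.0399 0.1312]
tube_yellow call 0.57 [116.9 191.9] [0.752  0.116  0.1207]
tube_yellow call 0.61 [209.6 231.8] [0.5546 0.0343 0.1266]
tube_yellow call 0.28 [207.2 263.1] [ 0.5577 -0.029   0.1267]
tube_blue call 0.75 [200.4 293. ] [ 0.5705 -0.0885  0.1289]
tube_blue call 0.66 [205.5 290.6] [ 0.5611 -0.0825  0.1259]
tin call 0.58 [176.3 264.6] [ 0.6429 -0.036   0.0339]
tin call 0.63 [182.5 264.1] [ 0.6291 -0.0357  0.0346]
tray call 0.59 [242.2  88.3] [0.5058 0.3551 0.0032]
tray call 0.9 [244.7  90.3] [0.5011 0.3499 0.0048]
tray call 0.4 [210.5 232.2] [0.5529 0.0324 0.1243]
mat call 0.65 [172.8 197.2] [0.6481 0.1095 0.0576]
mat call 0.88 [234.2 407.2] [ 0.5133 -0.3523  0.0029]
pin_jar call 0.88 [173.4 196.3] [0.6453 0.1114 0.06  ]
pin_jar call 0.71 [178.1 198.7] [0.6343 0.1071 0.0595]
pin_jar call 0.49 [207.2 261.1] [ 0.5578 -0.025   0.1261]
bay_red call 0.98 [224.3 259.2] [ 0.5322 -0.0221  0.0649]
bay_red call 0.63 [206.5 260.9
[... 4440 characters left out ...]
1241340637207) 0.028328310698270798
cap [265.2387 197.2556] 532 [ 0.5773 -0.0337  0.1267] [ 0.5789 -0.0345  0.12  ] [0.0554 0.054  0.0199] (0.5789036750793457, -0.0339583083987236) 0.02800651639699936
cap [298.2418 197.4145] 550 [ 0.5756 -0.0992  0.1266] [ 0.5778 -0.1001  0.1208] [0.0554 0.0542 0.0183] (0.5774765610694885, -0.10009284317493439) 0.028069332242012024
cap [229.4304 199.4908] 546 [0.5738 0.0364 0.1267] [0.5746 0.0372 0.1198] [0.0545 0.0538 0.0203] (0.5752591490745544, 0.0376335047185421) 0.0279976949095726
jar [0.6514 0.1091 0.0621] [ 80 216 155]
tin [ 0.6383 -0.0315  0.0342] [ 29  56 234]
trayfloor [0.4942 0.3441 0.008 ] [ 15  23 180]
mat [ 0.5071 -0.3555 -0.0017] [ 74 171  82]
```

Run:
```python
import cv2
a=cv2.imread("pics/top0.png")[140:250,165:330]; cv2.imwrite("pics/crop0.png",cv2.resize(a,None,fx=4.8,fy=4.8,interpolation=cv2.INTER_CUBIC))
```

```text
(no output)
```

View pics/crop0.png

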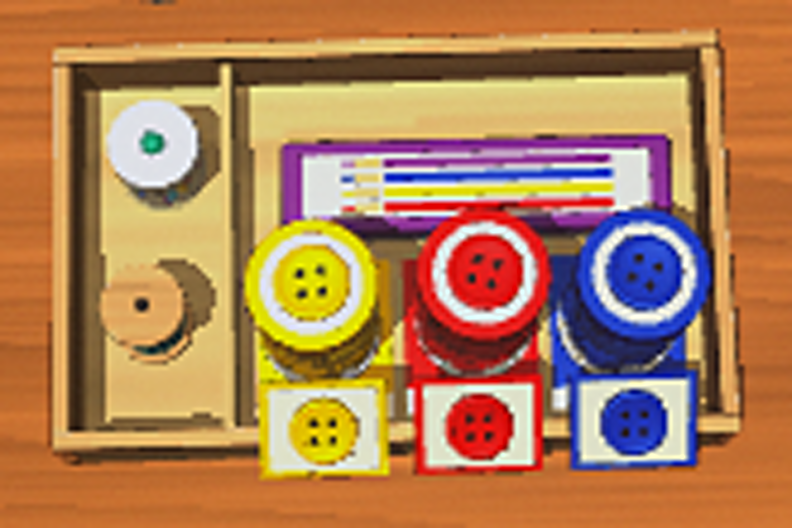

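```bash
cat > fit.py <<'E'
from h import *
np.set_printoptions(precision=4,suppress=True)
def fit(c,mask,box,z,name,prn=True):
    m=np.zeros(mask.shape,np.uint8); r0,r1,k0,k1=box; m[r0:r1,k0:k1]=mask[r0:r1,k0:k1]
    n,l,s,ce=cv2.connectedComponentsWithStats(m); i=1+np.argmax(s[1:,4]); rr,kk=np.where(l==i)
    Q=np.array([onz(c,r,k,z)[:2] for r,k in zip(rr,kk)]).astype(np.float32)
    rc=cv2.minAreaRect(Q)
    print(name,np.round(rc[0],4),np.round(rc[1],4),round(rc[2],2),"mean",Q.mean(0)); return Q
E
python3 - <<'E'
from fit import *
c=env.read_camera("top"); hsv=cv2.cvtColor(c["pixels"],cv2.COLOR_RGB2HSV); H,S,V=[hsv[...,i] for i in range(3)]
fit(c,((H>60)&(H<95)&(S>100)).astype(np.uint8),(160,315,345,470),0.003,"mat")
fit(c,((V<80)).astype(np.uint8),(180,312,40,140),0.03,"tray rim+side")
fit(c,((S<60)&(V>120)).astype(np.uint8),(180,312,40,140),0.006,"tray floor")
fit(c,((H>135)&(H<165)&(S>100)).astype(np.uint8),(160,190,215,310),0.036,"tin purple")
P=cloud(c)
q=P[(P[...,2]>0.045)&(P[...,2]<0.065)&(P[...,0]>.4)&(P[...,0]<.75)&(abs(P[...,1])<.2)]
print("pine",cv2.minAreaRect(q[:,:2].astype(np.float32)))
E
```

```text
mat [ 0.5109 -0.3517] [0.2083 0.2985] 89.41 mean [ 0.5073 -0.3523]
tray rim+side [0.4953 0.343 ] [0.2263 0.1291] 8.31 mean [0.4978 0.3501]
tray floor [0.4968 0.3487] [0.2099 0.0987] 8.27 mean [0.495  0.3486]
tin purple [ 0.6416 -0.0357] [0.0368 0.1771] 1.38 mean [ 0.6501 -0.0348]
pine ((0.5762958526611328, 0.003428027033805847), (0.3492404520511627, 0.30387917160987854), 0.7225115299224854)
```

```bash
for i in 1; do python3 -m creep '{"hand":[85,85,85,85,85],"delta_pos":[[0,0,0],[0,0,0],[0,0,0],[0,0,0],[0,0,0]],"turn":[-1,-1,-1,-1,-1]}' 40; done
cat > go.py <<'E'
# usage: python3 go.py x y z yaw_deg  -> remaining shift in tool axes/units
import sys
from h import *
s=env.get_state(); M=rot(s["orientation"])
psi=np.degrees(np.arctan2(M[1,0],M[0,0]))
a=[float(v) for v in sys.argv[1:]]
d=np.array(a[:3])-s["tcp_pos"]
u=M.T@d/0.8
print("t",round(s["clock"],2),"tcp",np.round(s["tcp_pos"],4),"psi",round(psi,2),"tilt",np.round(M[:,2],3),"gap",round(s["finger_gap"],4),"F",np.round(s["wrist_force"],2))
print("units",np.round(u,4),"turn",round(-((a[3]-psi+180)%360-180)/5,3))
if len(a)>3:
    th=np.radians(a[3]); X=np.array([np.cos(th),np.sin(th),0]);Y=np.array([np.sin(th),-np.cos(th),0])
    print("units at final yaw",np.round([X@d/.8,Y@d/.8,-d[2]/.8],4))
E
python3 go.py 0.5775 -0.1 0.25 91
```

```text
clock: 1.67
tcp_pos: [0.1282, -0.5606, 0.2423]
orientation: [0.0, 0.945, 0.327, 0.0]
wrist_force: [0.6, 0.3, -0.1]
finger_gap: 0.0849
t 1.67 tcp [ 0.1282 -0.5606  0.2423] psi 38.13 tilt [ 0. -0. -1.] gap 0.0849 F [ 0.63  0.26 -0.08]
units [ 0.7973 -0.1061 -0.0096] turn -10.575
units at final yaw [ 0.5658  0.5716 -0.0096]
```

```bash
python3 -m creep '{"hand":[85,85,85,85,85],"delta_pos":[[0,0,0],[0,0,0],[0,0,0],[0,0,0],[0,0,0]],"turn":[-1,-1,-1,-1,-1]}' >/dev/null; python3 -m creep '{"hand":[85,85,85,85,85],"delta_pos":[[0,0,0],[0,0,0],[0,0,0],[0,0,0],[0,0,0]],"turn":[-1,-1,-1,-1,-1]}'>/dev/null;python3 -m creep '{"hand":[85,85,85,85,85],"delta_pos":[[0,0.03,0],[0,0.04,0],[0.03,0.03,0],[0.03,0.03,0],[0.03,0.03,0]],"turn":[-0.575,0,0,0,0]}' >/dev/null
python3 go.py 0.5775 -0.1 0.25 91
```

```text
t 2.92 tcp [ 0.2561 -0.4873  0.2419] psi 90.72 tilt [-0.  0. -1.] gap 0.0849 F [-0.8  -0.48 -0.49]
units [ 0.4791  0.4078 -0.01  ] turn -0.056
units at final yaw [ 0.4771  0.4102 -0.0101]
```

```bash
python3 -m creep '{"hand":[85,85,85,85,85],"delta_pos":[[0.036,0.031,0],[0.036,0.031,0],[0.036,0.031,0],[0.036,0.031,0],[0.036,0.031,0]],"turn":[0,0,0,0,0]}' >/dev/null; python3 -m creep '{"hand":[85,85,85,85,85],"delta_pos":[[0.036,0.031,0],[0.036,0.031,0],[0.036,0.031,0],[0.036,0.031,0],[0.036,0.031,0]],"turn":[0,0,0,0,0]}'>/dev/null;
python3 go.py 0.5775 -0.1 0.25 91
```

```text
t 3.75 tcp [ 0.5004 -0.1952  0.2426] psi 90.75 tilt [ 0.001 -0.    -1.   ] gap 0.085 F [ 0.01 -0.05  0.54]
units [ 0.1178  0.098  -0.0093] turn -0.049
units at final yaw [ 0.1173  0.0985 -0.0093]
```

```bash
python3 -m creep '{"hand":[85,85,85,85,85],"delta_pos":[[0.04,0.033,0],[0.04,0.033,0],[0.037,0.032,0],[0,0,0],[0,0,0]],"turn":[-0.05,0,0,0,0]}' >/dev/null; 
python3 go.py 0.5775 -0.1 0.25 91
python3 - <<'E'
from fit import *
c=env.read_camera("wrist"); cv2.imwrite("pics/w1.png",c["pixels"][:,:,::-1])
P=cloud(c); z=P[...,2]
m=((z>0.115)&(z<0.135)).astype(np.uint8)
n,l,s,ce=cv2.connectedComponentsWithStats(m)
for i in range(1,n):
    if s[i,4]>400:
        q=P[l==i]; print(ce[i],s[i],(q.min(0)+q.max(0))/2,q.max(0)-q.min(0),np.median(q,0))
E
```

```text
t 4.17 tcp [ 0.5772 -0.1     0.2418] psi 91.24 tilt [-0. -0. -1.] gap 0.0851 F [-0.06 -0.72 -0.57]
units [-0.      0.0003 -0.0102] turn 0.049
units at final yaw [-0.      0.0004 -0.0102]
[258.137  23.348] [ 222    0   73   55 3307] [0.5742 0.0276 0.124 ] [0.0548 0.0364 0.0178] [0.5744 0.0296 0.1271]
[260.5142 109.3166] [ 227   75   68   70 3664] [ 0.5777 -0.0345  0.1282] [0.0555 0.0552 0.0089] [ 0.5776 -0.0334  0.127 ]
[257.3416 185.6396] [ 227  155   62   62 3024] [ 0.5766 -0.1     0.124 ] [0.0543 0.0554 0.0176] [ 0.5764 -0.098   0.1269]
[502.7523 286.2734] [492 267  20  42 428] [ 0.8283 -0.2038  0.1173] [0.0112 0.0471 0.0046] [ 0.8269 -0.202   0.1182]
```

View pics/w1.png

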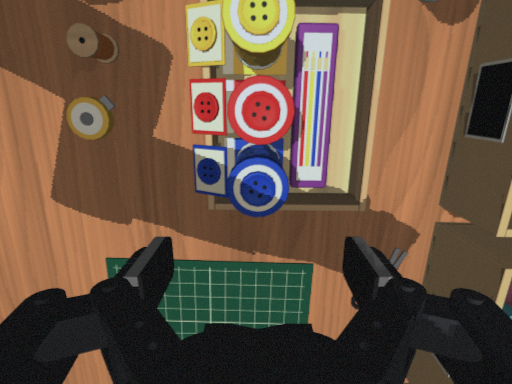

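Wrist view: blue cap at (257,186), red (261,109) and yellow (259,12), with the tin behind them. The positions agree with the top camera to about 1 mm, so I'm descending on blue.

```bash
python3 -m creep '{"hand":[85,85,85,85,85],"delta_pos":[[0,0,0.045],[0,0,0.045],[0,0,0.045],[0,0,0.045],[0,0,0]],"turn":[0,0,0,0,0]}' >/dev/null; 
python3 go.py 0.5772 -0.1 0.098 91;python3 -m creep '{"hand":[50,50,50,50,50],"delta_pos":[[0,0,0],[0,0,0],[0,0,0],[0,0,0],[0,0,0]],"turn":[0,0,0,0,0]}' 40;python3 -m creep '{"hand":[50,50,50,50,50],"delta_pos":[[0,0,0],[0,0,0],[0,0,0],[0,0,0],[0,0,0]],"turn":[0,0,0,0,0]}' 40
```

```text
t 4.63 tcp [ 0.5702 -0.102   0.0914] psi 90.85 tilt [-0.012  0.003 -1.   ] gap 0.0851 F [-2.99  0.82 -1.64]
units [ 0.0024  0.0086 -0.0084] turn -0.03
units at final yaw [ 0.0024  0.0087 -0.0083]
clock: 5.05
tcp_pos: [0.5781, -0.103, 0.1013]
orientation: [0.003, 0.701, 0.713, 0.001]
wrist_force: [-1.3, -0.7, 7.1]
finger_gap: 0.055
clock: 5.47
tcp_pos: [0.5781, -0.103, 0.1013]
orientation: [0.003, 0.701, 0.713, 0.001]
wrist_force: [-1.3, -1.2, 6.6]
finger_gap: 0.0551
```

```bash
python3 -m creep '{"hand":[50,50,50,50,50],"delta_pos":[[0,0,-0.005],[0,0,-0.01],[0,0,-0.01],[0,0,-0.015],[0,0,0]],"turn":[0,0,0,0,0]}' 40;  python3 go.py 0.5 -0.425 0.24 91
python3 - <<'E'
from fit import *
for n in ["wrist","scene"]:
    c=env.read_camera(n); cv2.imwrite(f"pics/{n}2.png",c["pixels"][:,:,::-1])
E
```

```text
clock: 5.88
tcp_pos: [0.5778, -0.1024, 0.1332]
orientation: [0.002, 0.701, 0.713, 0.001]
wrist_force: [0.6, -0.3, -1.3]
finger_gap: 0.0553
t 5.88 tcp [ 0.5778 -0.1024  0.1332] psi 91.02 tilt [ 0.004 -0.001 -1.   ] gap 0.0553 F [ 0.6  -0.34 -1.26]
units [-0.4017 -0.1039 -0.1333] turn 0.003
units at final yaw [-0.4015 -0.1043 -0.1335]
```

View pics/wrist2.png

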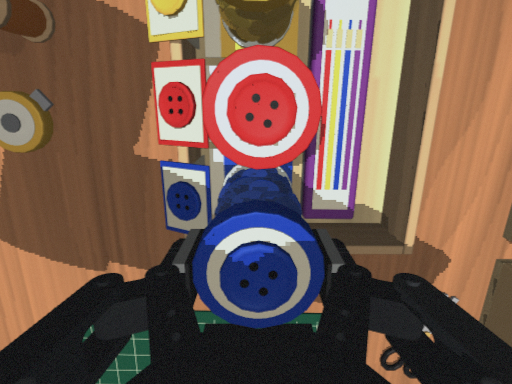

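View pics/scene2.png

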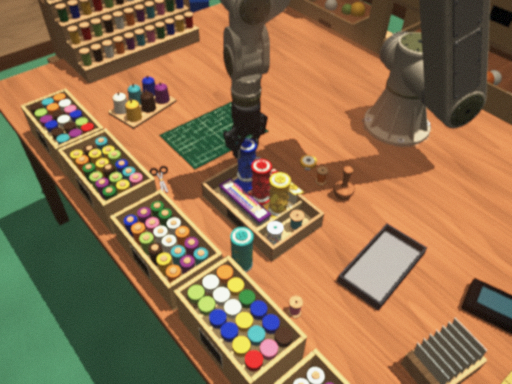

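```bash
python3 -m creep '{"hand":[50,50,50,50,50],"delta_pos":[[0,0,-0.02],[0,0,-0.03],[-0.01,0,-0.03],[-0.03,-0.01,-0.003],[-0.04,-0.01,0]],"turn":[0,0,0,0,0]}' 40 >/dev/null;python3 -m creep '{"hand":[50,50,50,50,50],"delta_pos":[[-0.045,-0.012,0],[-0.045,-0.012,0],[-0.045,-0.012,0],[-0.045,-0.012,0],[-0.045,-0.012,0]],"turn":[0,0,0,0,0]}' 40 >/dev/null;  python3 go.py 0.5 -0.42 0.1 91
```

```text
t 6.82 tcp [ 0.5156 -0.3484  0.1959] psi 91.01 tilt [-0.001  0.001 -1.   ] gap 0.055 F [ 1.58 -0.24 -1.8 ]
units [-0.0892 -0.021   0.1198] turn 0.003
units at final yaw [-0.0891 -0.0211  0.1199]
```

```bash
python3 -m creep '{"hand":[50,50,50,50,50],"delta_pos":[[-0.04,-0.01,0],[-0.03,-0.01,0],[-0.014,0,0],[0,0,0],[0,0,0]],"turn":[0,0,0,0,0]}' 40 >/dev/null;  python3 go.py 0.5 -0.42 0.1 91;python3 -m creep '{"hand":[50,50,50,50,50],"delta_pos":[[0,0,0.03],[0,0,0.03],[0,0,0.03],[0,0,0.02],[0,0,0]],"turn":[0,0,0,0,0]}' 40 >/dev/null;  python3 go.py 0.5 -0.42 0.094 91
```

```text
t 7.23 tcp [ 0.5015 -0.4143  0.1957] psi 90.96 tilt [-0.001  0.002 -1.   ] gap 0.0554 F [-0.11  0.76 -1.86]
units [-0.0073 -0.0019  0.1196] turn -0.008
units at final yaw [-0.0071 -0.002   0.1197]
t 7.65 tcp [ 0.5004 -0.4103  0.1043] psi 91.14 tilt [-0.005  0.006 -1.   ] gap 0.0548 F [-1.09  0.69 -2.22]
units [-0.0122 -0.0007  0.0128] turn 0.029
units at final yaw [-0.0121 -0.0007  0.0129]
```

```bash
python3 -m creep '{"hand":[50,50,50,50,50],"delta_pos":[[0,0,0],[0,0,0.004],[0,0,0.004],[0,0,0],[0,0,0]],"turn":[0,0,0,0,0]}' 40 >/dev/null;  python3 go.py 0.5 -0.42 0.094 91
```

```text
t 8.07 tcp [ 0.5021 -0.4148  0.1031] psi 91.01 tilt [ 0.001 -0.001 -1.   ] gap 0.0549 F [-0.43 -0.03 -0.76]
units [-0.0065 -0.0027  0.0114] turn 0.003
units at final yaw [-0.0065 -0.0027  0.0114]
```

```bash
python3 -m creep '{"hand":[50,50,50,50,50],"delta_pos":[[0,0,0.003],[0,0,0.003],[0,0,0.002],[0,0,0],[0,0,0]],"turn":[0,0,0,0,0]}' 40 >/dev/null;  python3 go.py 0.5 -0.42 0.094 91;python3 -m creep '{"hand":[50,50,50,50,50],"delta_pos":[[0,0,0.001],[0,0,0.001],[0,0,0.001],[0,0,0],[0,0,0]],"turn":[0,0,0,0,0]}' 40 >/dev/null;  python3 go.py 0.5 -0.42 0.094 91
```

```text
t 8.48 tcp [ 0.5015 -0.4145  0.0956] psi 91.0 tilt [-0.  0. -1.] gap 0.0552 F [-0.46 -0.22 -1.77]
units [-0.0068 -0.002   0.002 ] turn -0.001
units at final yaw [-0.0068 -0.002   0.002 ]
t 8.9 tcp [ 0.5018 -0.4148  0.0945] psi 91.0 tilt [ 0.    -0.001 -1.   ] gap 0.0553 F [-3.02  1.4   4.97]
units [-0.0064 -0.0024  0.0006] turn 0.0
units at final yaw [-0.0064 -0.0024  0.0006]
```

Contact shows at +5 N, so I'm releasing and lifting.

```bash
python3 -m creep '{"hand":[60,65,70,80,85],"delta_pos":[[0,0,0],[0,0,0],[0,0,0],[0,0,0],[0,0,0]],"turn":[0,0,0,0,0]}' >/dev/null; python3 -m creep '{"hand":[85,85,85,85,85],"delta_pos":[[0,0,-0.01],[0,0,-0.03],[0,0,-0.045],[0,0,-0.045],[0,0,-0.045]],"turn":[0,0,0,0,0]}' >/dev/null;  python3 go.py 0.5778 -0.034 0.242 91
python3 - <<'E'
from fit import *
c=env.read_camera("wrist"); cv2.imwrite(f"pics/wrist3.png",c["pixels"][:,:,::-1])
E
```

```text
t 9.73 tcp [ 0.5014 -0.4143  0.2354] psi 91.0 tilt [-0.  0. -1.] gap 0.0849 F [ 1.04 -0.89 -0.5 ]
units [ 0.4736  0.1038 -0.0082] turn 0.001
units at final yaw [ 0.4736  0.1037 -0.0083]
```

View pics/wrist3.png

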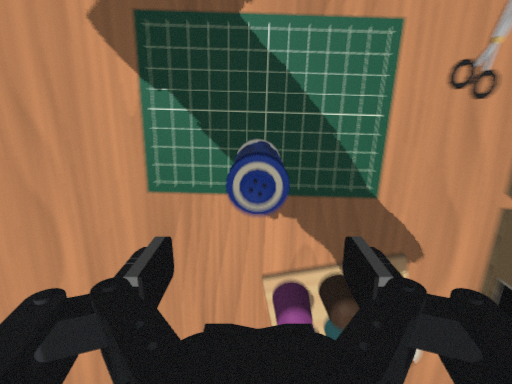

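Blue stands upright on the mat at (258,185), inside its edge. Red is next.

```bash
python3 -m creep '{"hand":[85,85,85,85,85],"delta_pos":[[0.04,0.01,0],[0.045,0.01,0],[0.045,0.01,0],[0.045,0.01,0],[0.045,0.01,0]],"turn":[0,0,0,0,0]}' >/dev/null; python3 -m creep '{"hand":[85,85,85,85,85],"delta_pos":[[0.045,0.01,0],[0.045,0.01,0],[0.045,0.01,0],[0.045,0.01,0],[0.045,0.01,0]],"turn":[0,0,0,0,0]}' >/dev/null;  python3 -m creep '{"hand":[85,85,85,85,85],"delta_pos":[[0.0286,0.004,0],[0,0,0],[0,0,0],[0,0,0],[0,0,0]],"turn":[0,0,0,0,0]}' >/dev/null;python3 go.py 0.5778 -0.034 0.1 91
python3 - <<'E'
from fit import *
c=env.read_camera("wrist")
P=cloud(c); z=P[...,2]
m=((z>0.115)&(z<0.135)).astype(np.uint8)
n,l,s,ce=cv2.connectedComponentsWithStats(m)
for i in range(1,n):
    if s[i,4]>400:
        q=P[l==i]; print(ce[i],s[i],(q.min(0)+q.max(0))/2,q.max(0)-q.min(0),np.median(q,0))
E
```

```text
t 11.03 tcp [ 0.5783 -0.0354  0.2336] psi 90.93 tilt [ 0. -0. -1.] gap 0.0849 F [-0.61 -0.08  0.14]
units [ 0.0018 -0.0006  0.1671] turn -0.015
units at final yaw [ 0.0017 -0.0005  0.1671]
[493.8027  18.0214] [ 472    0   40   41 1353] [0.7542 0.0991 0.1185] [0.035  0.0272 0.007 ] [0.7545 0.1006 0.1168]
[254.4882 100.1078] [ 220   64   70   73 4025] [0.5742 0.0373 0.1283] [0.0547 0.0545 0.0087] [0.5741 0.0381 0.127 ]
[257.4379 186.4798] [ 226  155   64   64 3220] [ 0.5776 -0.034   0.1238] [0.0544 0.0553 0.0172] [ 0.5776 -0.0318  0.1269]
```

```bash
python3 -m creep '{"hand":[85,85,85,85,85],"delta_pos":[[0.0017,0,0.04],[0,0,0.045],[0,0,0.045],[0,0,0.03],[0,0,0.008]],"turn":[0,0,0,0,0]}' >/dev/null; 
python3 -m creep '{"hand":[85,85,60,50,50],"delta_pos":[[0,0,0],[0,0,0],[0,0,0],[0,0,0],[0,0,0]],"turn":[0,0,0,0,0]}' 40;python3 -m creep '{"hand":[50,50,50,50,50],"delta_pos":[[0,0,0],[0,0,0],[0,0,0],[0,0,0],[0,0,0]],"turn":[0,0,0,0,0]}' 40;python3 go.py 0.5778 -0.034 0.1 91
```

```text
clock: 11.92
tcp_pos: [0.5795, -0.0333, 0.1013]
orientation: [0.001, 0.701, 0.713, 0.001]
wrist_force: [-0.2, -0.4, 3.5]
finger_gap: 0.055
clock: 12.33
tcp_pos: [0.5795, -0.0332, 0.1013]
orientation: [0.002, 0.701, 0.713, 0.001]
wrist_force: [-1.3, 0.3, 6.0]
finger_gap: 0.055
t 12.33 tcp [ 0.5795 -0.0332  0.1013] psi 91.01 tilt [ 0.003 -0.001 -1.   ] gap 0.055 F [-1.33  0.34  5.95]
units [-0.0009 -0.0021  0.0016] turn 0.002
units at final yaw [-0.0009 -0.0021  0.0017]
```

```bash
python3 -m creep '{"hand":[50,50,50,50,50],"delta_pos":[[0,0,-0.01],[0,0,-0.025],[0,0,-0.03],[0,0,-0.035],[-0.01,0,-0.025]],"turn":[0,0,0,0,0]}' 40;python3 -m creep '{"hand":[50,50,50,50,50],"delta_pos":[[-0.03,-0.01,0],[-0.045,-0.012,0],[-0.045,-0.012,0],[-0.045,-0.012,0],[-0.045,-0.012,0]],"turn":[0,0,0,0,0]}' 40 >/dev/null;  python3 go.py 0.5015 -0.344 0.1 91
```

```text
clock: 12.75
tcp_pos: [0.5787, -0.0399, 0.2021]
orientation: [0.001, 0.7, 0.714, 0.001]
wrist_force: [0.3, -1.2, -0.9]
finger_gap: 0.055
t 13.17 tcp [ 0.5346 -0.211   0.2002] psi 91.06 tilt [ 0.001 -0.001 -1.   ] gap 0.0548 F [ 0.37  1.12 -0.95]
units [-0.1654 -0.0445  0.1253] turn 0.011
units at final yaw [-0.1655 -0.0442  0.1253]
```

```bash
python3 -m creep '{"hand":[50,50,50,50,50],"delta_pos":[[-0.045,-0.012,0],[-0.045,-0.012,0],[-0.04,-0.012,0],[-0.025,-0.008,0],[-0.01,0,0]],"turn":[0,0,0,0,0]}' 40 >/dev/null;  python3 -m creep '{"hand":[50,50,50,50,50],"delta_pos":[[0,0,0],[0,0,0.03],[0,0,0.03],[0,0,0.03],[0,0,0.02]],"turn":[0,0,0,0,0]}' 40 >/dev/null; python3 -m creep '{"hand":[50,50,50,50,50],"delta_pos":[[0,0,0.005],[0,0,0],[0,0,0],[0,0,0],[0,0,0]],"turn":[0,0,0,0,0]}' 40 >/dev/null;python3 go.py 0.5015 -0.344 0.094 91
```

```text
t 14.42 tcp [ 0.5031 -0.3428  0.1089] psi 91.03 tilt [ 0.002 -0.002 -1.   ] gap 0.0551 F [ 0.43  0.05 -0.54]
units [-0.0015 -0.0021  0.0186] turn 0.006
units at final yaw [-0.0015 -0.002   0.0186]
```

```bash
python3 -m creep '{"hand":[50,50,50,50,50],"delta_pos":[[0,0,0.006],[0,0,0.006],[0,0,0.004],[0,0,0],[0,0,0]],"turn":[0,0,0,0,0]}' 40 >/dev/null;  python3 go.py 0.5015 -0.344 0.0943 91;python3 -m creep '{"hand":[50,50,50,50,50],"delta_pos":[[0,0,0.001],[0,0,0.001],[0,0,0.001],[0,0,0],[0,0,0]],"turn":[0,0,0,0,0]}' 40 >/dev/null;  python3 go.py 0.5015 -0.344 0.0943 91
```

```text
t 14.83 tcp [ 0.5017 -0.3423  0.0941] psi 90.99 tilt [-0.001 -0.    -1.   ] gap 0.0551 F [-1.56 -0.06  1.01]
units [-0.0021 -0.0003 -0.0002] turn -0.003
units at final yaw [-0.0021 -0.0003 -0.0002]
t 15.25 tcp [ 0.5017 -0.3427  0.094 ] psi 90.99 tilt [ 0.    -0.002 -1.   ] gap 0.0555 F [-5.73  1.69 14.18]
units [-0.0016 -0.0003 -0.0003] turn -0.003
units at final yaw [-0.0016 -0.0003 -0.0003]
```

Contact is clear at 14 N. I'll ease it off a little, release, and go to yellow.

```bash
python3 -m creep '{"hand":[50,60,70,80,85],"delta_pos":[[0,0,-0.0015],[0,0,0],[0,0,0],[0,0,0],[0,0,0]],"turn":[0,0,0,0,0]}' >/dev/null; python3 -m creep '{"hand":[85,85,85,85,85],"delta_pos":[[0,0,-0.01],[0,0,-0.03],[0,0,-0.045],[0,0,-0.045],[0,0,-0.045]],"turn":[0,0,0,0,0]}' >/dev/null;  python3 go.py 0.5743 0.0373 0.242 91
```

```text
t 16.08 tcp [ 0.5018 -0.342   0.2348] psi 91.01 tilt [-0.  0. -1.] gap 0.085 F [ 0.92 -1.19  0.1 ]
units [ 0.4724  0.099  -0.0089] turn 0.002
units at final yaw [ 0.4724  0.0989 -0.009 ]
```

```bash
python3 -m creep '{"hand":[85,85,85,85,85],"delta_pos":[[0.04,0.01,0],[0.045,0.01,0],[0.045,0.01,0],[0.045,0.01,0],[0.045,0.01,0]],"turn":[0,0,0,0,0]}' >/dev/null; python3 -m creep '{"hand":[85,85,85,85,85],"delta_pos":[[0.045,0.01,0],[0.045,0.01,0],[0.045,0.01,0],[0.045,0.01,0],[0.045,0.009,0]],"turn":[0,0,0,0,0]}' >/dev/null;  python3 -m creep '{"hand":[85,85,85,85,85],"delta_pos":[[0.0274,0,0],[0,0,0],[0,0,0],[0,0,0],[0,0,0]],"turn":[0,0,0,0,0]}' >/dev/null;python3 go.py 0.5743 0.0373 0.1 91
python3 - <<'E'
from fit import *
c=env.read_camera("wrist")
P=cloud(c); z=P[...,2]
m=((z>0.115)&(z<0.135)).astype(np.uint8)
n,l,s,ce=cv2.connectedComponentsWithStats(m)
for i in range(1,n):
    if s[i,4]>400:
        q=P[l==i]; print(ce[i],s[i],(q.min(0)+q.max(0))/2,q.max(0)-q.min(0),np.median(q,0))
c=env.read_camera("top"); cv2.imwrite(f"pics/top4.png",c["pixels"][:,:,::-1])
E
```

```text
t 17.33 tcp [0.5747 0.0359 0.2333] psi 90.93 tilt [ 0. -0. -1.] gap 0.085 F [0.25 0.35 0.1 ]
units [ 0.0018 -0.0005  0.1666] turn -0.014
units at final yaw [ 0.0018 -0.0005  0.1666]
[487.3244  99.3748] [ 458   63   54   71 3036] [0.7608 0.1132 0.1186] [0.0486 0.0548 0.0073] [0.7594 0.1125 0.1171]
[257.55   186.3025] [ 226  154   64   65 3233] [0.5741 0.0375 0.1236] [0.0542 0.0557 0.0172] [0.5741 0.0398 0.1269]
```

View pics/top4.png

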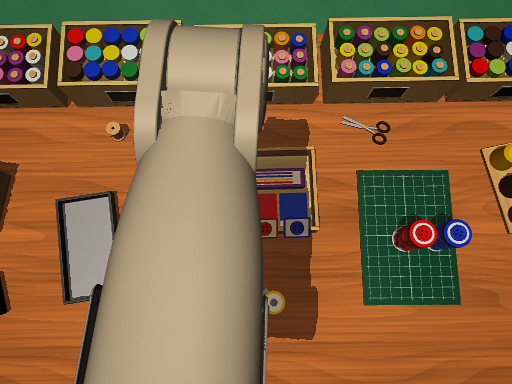

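The top view shows red (423,234) and blue (457,234) standing on the mat. Red and blue cards are bare at (267,208) and (293,206). The arm is now over yellow.

```bash
python3 -m creep '{"hand":[85,85,85,85,85],"delta_pos":[[0.0018,0,0.04],[0,0,0.045],[0,0,0.045],[0,0,0.03],[0,0,0.0075]],"turn":[0,0,0,0,0]}' >/dev/null; 
python3 -m creep '{"hand":[85,85,60,50,50],"delta_pos":[[0,0,0],[0,0,0],[0,0,0],[0,0,0],[0,0,0]],"turn":[0,0,0,0,0]}' 40;python3 -m creep '{"hand":[50,50,50,50,50],"delta_pos":[[0,0,0],[0,0,0],[0,0,0],[0,0,0],[0,0,0]],"turn":[0,0,0,0,0]}' 40;python3 -m creep '{"hand":[50,50,50,50,50],"delta_pos":[[0,0,-0.01],[0,0,-0.025],[0,0,-0.03],[0,0,-0.035],[-0.01,0,-0.025]],"turn":[0,0,0,0,0]}' 40;python3 -m creep '{"hand":[50,50,50,50,50],"delta_pos":[[-0.03,-0.01,0],[-0.045,-0.012,0],[-0.045,-0.012,0],[-0.045,-0.012,0],[-0.045,-0.012,0]],"turn":[0,0,0,0,0]}' 40 >/dev/null;  python3 go.py 0.5015 -0.275 0.1 91
```

```text
clock: 18.27
tcp_pos: [0.5758, 0.0382, 0.1013]
orientation: [0.001, 0.701, 0.713, 0.001]
wrist_force: [-0.3, 0.0, 4.0]
finger_gap: 0.0551
clock: 18.68
tcp_pos: [0.5758, 0.0383, 0.1013]
orientation: [0.001, 0.701, 0.713, 0.001]
wrist_force: [-1.4, -0.4, 6.8]
finger_gap: 0.0551
clock: 19.1
tcp_pos: [0.575, 0.0314, 0.202]
orientation: [0.001, 0.7, 0.714, 0.001]
wrist_force: [0.6, -0.3, -1.7]
finger_gap: 0.0553
t 19.52 tcp [ 0.5308 -0.1396  0.2   ] psi 91.06 tilt [ 0.001 -0.    -1.   ] gap 0.055 F [ 0.33 -1.1  -1.97]
units [-0.1685 -0.0398  0.1251] turn 0.012
units at final yaw [-0.1686 -0.0395  0.125 ]
```

```bash
python3 -m creep '{"hand":[50,50,50,50,50],"delta_pos":[[-0.045,-0.012,0],[-0.045,-0.012,0],[-0.04,-0.01,0],[-0.025,-0.006,0],[-0.01,0,0]],"turn":[0,0,0,0,0]}' 40 >/dev/null;  python3 -m creep '{"hand":[50,50,50,50,50],"delta_pos":[[0,0,0],[0,0,0.03],[0,0,0.03],[0,0,0.03],[0,0,0.02]],"turn":[0,0,0,0,0]}' 40 >/dev/null; python3 -m creep '{"hand":[50,50,50,50,50],"delta_pos":[[0,0,0.008],[0,0,0.004],[0,0,0],[0,0,0],[0,0,0]],"turn":[0,0,0,0,0]}' 40 >/dev/null;python3 go.py 0.5015 -0.274 0.0943 91
```

```text
t 20.77 tcp [ 0.5026 -0.2712  0.103 ] psi 91.03 tilt [ 0.002 -0.001 -1.   ] gap 0.0553 F [-0.41  0.36 -2.04]
units [-0.0034 -0.0015  0.0109] turn 0.007
units at final yaw [-0.0034 -0.0015  0.0109]
```

```bash
python3 -m creep '{"hand":[50,50,50,50,50],"delta_pos":[[-0.003,0,0.005],[0,0,0.004],[0,0,0.001],[0,0,0],[0,0,0]],"turn":[0,0,0,0,0]}' 40 >/dev/null;  python3 go.py 0.5015 -0.274 0.0943 91;python3 -m creep '{"hand":[50,50,50,50,50],"delta_pos":[[0,0,0.0008],[0,0,0.0007],[0,0,0],[0,0,0],[0,0,0]],"turn":[0,0,0,0,0]}' 40 >/dev/null;  python3 go.py 0.5015 -0.274 0.0943 91
```

```text
t 21.18 tcp [ 0.5022 -0.274   0.0944] psi 90.98 tilt [ 0.001 -0.001 -1.   ] gap 0.0549 F [0.1  0.47 3.71]
units [ 0.0001 -0.0008  0.0001] turn -0.003
units at final yaw [ 0.0001 -0.0008  0.0001]
t 21.6 tcp [ 0.5022 -0.2742  0.0943] psi 90.99 tilt [ 0.002 -0.002 -1.   ] gap 0.055 F [-3.48  0.52 11.41]
units [ 0.0003 -0.0008 -0.    ] turn -0.003
units at final yaw [ 0.0003 -0.0008 -0.    ]
```

```bash
python3 -m creep '{"hand":[50,60,70,80,85],"delta_pos":[[0,0,-0.001],[0,0,0],[0,0,0],[0,0,0],[0,0,0]],"turn":[0,0,0,0,0]}' >/dev/null; python3 -m creep '{"hand":[85,85,85,85,85],"delta_pos":[[0,0,-0.01],[0,0,-0.03],[0,0,-0.045],[0,0,-0.045],[0,0,-0.045]],"turn":[0,0,0,0,0]}' >/dev/null;  python3 go.py 0.5743 0.0373 0.242 91;python3 -m creep '{"hand":[85,85,85,85,85],"delta_pos":[[0,0,0],[0,0,0],[0,0,0],[0,0,0],[0,0,0]],"turn":[0,0,0,0,0]}'
python3 - <<'E'
from fit import *
c=env.read_camera("top"); cv2.imwrite(f"pics/top5.png",c["pixels"][:,:,::-1])
P=cloud(c);z=P[...,2]; m=((z>0.11)&(z<0.126)&(P[...,0]<.65)&(P[...,1]<-.2)).astype(np.uint8)
n,l,s,ce=cv2.connectedComponentsWithStats(m)
for i in range(1,n):
    if s[i,4]>100:
        q=P[l==i]; print(ce[i],s[i],(q.min(0)+q.max(0))/2,q.max(0)-q.min(0),np.median(q,0))
hsv=cv2.cvtColor(c["pixels"],cv2.COLOR_RGB2HSV); H,S,V=[hsv[...,i] for i in range(3)]
fit(c,((H>135)&(H<165)&(S>100)).astype(np.uint8),(150,210,200,320),0.036,"tin purple")
E
```

```text
t 22.43 tcp [ 0.5012 -0.273   0.2348] psi 91.01 tilt [-0.001  0.    -1.   ] gap 0.0851 F [ 0.74 -1.47 -0.01]
units [ 0.3862  0.0981 -0.0089] turn 0.001
units at final yaw [ 0.3862  0.0981 -0.009 ]
clock: 22.85
tcp_pos: [0.5008, -0.2727, 0.2314]
orientation: [-0.002, 0.701, 0.713, -0.0]
wrist_force: [0.7, -0.6, 0.2]
finger_gap: 0.0853
[387.5369 234.0462] [373 220  30  29 650] [ 0.5019 -0.2745  0.118 ] [0.0555 0.0555 0.0154] [ 0.5012 -0.2727  0.12  ]
[455.9853 241.4853] [446 236  22  12 136] [ 0.4851 -0.4096  0.1179] [0.0208 0.0414 0.0156] [ 0.4856 -0.4068  0.1199]
tin purple [ 0.6373 -0.0359] [0.044  0.1769] 0.53 mean [ 0.6351 -0.0365]
```

View pics/top5.png

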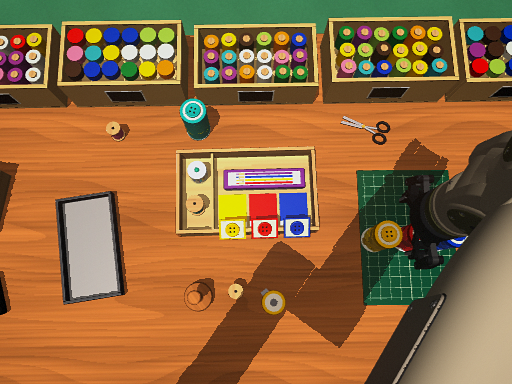

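Step 1 looks met: all three tubes stand on the mat, and the tin and cards are clear in view. Now I'm measuring the cards and the tin.

Run:
```python
from fit import *
c=env.read_camera("top"); im=c["pixels"]
cv2.imwrite("pics/crop5.png",cv2.resize(im[140:250,165:330,::-1],None,fx=4.8,fy=4.8,interpolation=cv2.INTER_CUBIC))
hsv=cv2.cvtColor(im,cv2.COLOR_RGB2HSV); H,S,V=[hsv[...,i].astype(int) for i in range(3)]
ms={"yellow":(H>24)&(H<34)&(S>200)&(V>150),"red":((H<6)|(H>174))&(S>180)&(V>150),"blue":(H>108)&(H<122)&(S>150)}
for n,m in ms.items():
    rows=slice(185,216); out=[]
    for r in range(190,217):
        k=np.where(m[r,210:325])[0]+210
        if len(k)>8:
            a=onz(c,r,k.min()-.5,0.010);b=onz(c,r,k.max()+.5,0.010); out.append((r,k.min(),k.max(),a[0],a[1],b[0],b[1]))
    out=np.array(out); print(n); print(out[::3])
# tin detailed: mask + median edges
```

```text
yellow
[[194.     234.     245.       0.608    0.0324   0.6077   0.0055]
 [197.     219.     245.       0.6017   0.0661   0.6008   0.0056]
 [200.     219.     245.       0.5948   0.0661   0.594    0.0056]
 [203.     219.     245.       0.588    0.0661   0.5871   0.0057]
 [206.     219.     245.       0.5812   0.0661   0.5803   0.0058]
 [209.     219.     245.       0.5744   0.0661   0.5735   0.0059]
 [212.     219.     246.       0.5676   0.0661   0.5667   0.0038]
 [215.     219.     246.       0.5609   0.0661   0.56     0.0039]]
red
[[194.     249.     275.       0.6076  -0.0013   0.6067  -0.0619]
 [197.     249.     275.       0.6007  -0.0012   0.5998  -0.0617]
 [200.     249.     276.       0.5939  -0.0011   0.593   -0.0638]
 [203.     249.     276.       0.587   -0.001    0.5861  -0.0636]
 [206.     249.     276.       0.5802  -0.0009   0.5793  -0.0634]
 [209.     249.     276.       0.5735  -0.0008   0.5726  -0.0632]
 [212.     249.     276.       0.5667  -0.0007   0.5658  -0.063 ]
 [215.     250.     268.       0.5599  -0.0028   0.5593  -0.0451]]
blue
[[193.     280.     305.       0.6089  -0.071    0.608   -0.1294]
 [196.     279.     306.       0.602   -0.0685   0.6011  -0.1314]
 [199.     280.     306.       0.5952  -0.0706   0.5943  -0.1311]
 [202.     280.     306.       0.5883  -0.0704   0.5875  -0.1308]
 [205.     280.     306.       0.5815  -0.0702   0.5807  -0.1305]
 [208.     280.     306.       0.5747  -0.07     0.5739  -0.1303]
 [211.     280.     306.       0.5679  -0.0698   0.5671  -0.13  ]
 [214.     280.     307.       0.5612  -0.0696   0.5603  -0.1319]]
```

View pics/crop5.png

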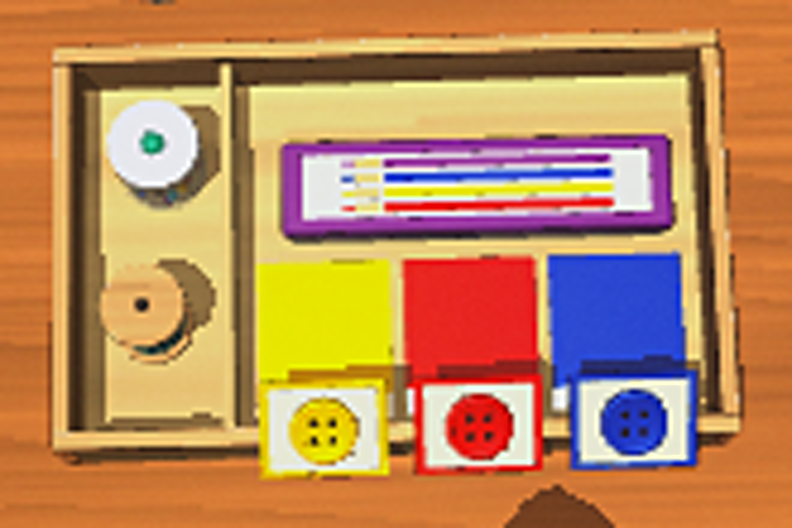

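```bash
python3 go.py 0.637 -0.036 0.2314 91; python3 -m creep '{"hand":[85,85,85,85,85],"delta_pos":[[0.035,0.02,0],[0.038,0.022,0],[0.038,0.022,0],[0.038,0.022,0],[0.038,0.022,0]],"turn":[0,0,0,0,0]}' >/dev/null;  python3 go.py 0.637 -0.036 0.2314 91
```

```text
t 22.95 tcp [ 0.5011 -0.2729  0.2317] psi 91.01 tilt [-0.002  0.002 -1.   ] gap 0.0851 F [ 0.46 -0.35  0.06]
units [0.2931 0.1751 0.0004] turn 0.001
units at final yaw [0.2931 0.1751 0.0004]
t 23.37 tcp [ 0.5856 -0.1208  0.2323] psi 90.97 tilt [-0.001  0.    -1.   ] gap 0.085 F [ 0.51 -0.95  0.67]
units [0.1049 0.066  0.0011] turn -0.006
units at final yaw [0.1049 0.0661 0.0011]
```

```bash
python3 -m creep '{"hand":[85,85,85,85,85],"delta_pos":[[0.038,0.024,0],[0.038,0.024,0],[0.024,0.018,0],[0,0,0],[0,0,0]],"turn":[0,0,0,0,0]}' >/dev/null;  python3 -m creep '{"hand":[85,65,65,65,65],"delta_pos":[[0,0,0],[0,0,0],[0,0,0],[0,0,0],[0,0,0]],"turn":[0,0,0,0,0]}' >/dev/null; python3 go.py 0.637 -0.036 0.2314 91
cat > tin.py <<'E'
from fit import *
c=env.read_camera("wrist"); im=c["pixels"]; cv2.imwrite("pics/wtin.png",im[:,:,::-1])
P=cloud(c)
m=(P[...,2]>.028)&(P[...,2]<.043)&(P[...,0]>.59)&(P[...,0]<.68)&(P[...,1]<.068)&(P[...,1]>-.145)
m=cv2.morphologyEx(m.astype(np.uint8),cv2.MORPH_OPEN,np.ones((5,5)))
n,l,s,ce=cv2.connectedComponentsWithStats(m); i=1+np.argmax(s[1:,4]); q=P[l==i]
print("depth rect",cv2.minAreaRect(q[:,:2].astype(np.float32)),np.median(q,0),s[i])
hsv=cv2.cvtColor(im,cv2.COLOR_RGB2HSV); H,S,V=[hsv[...,i].astype(int) for i in range(3)]
fit(c,((H>135)&(H<165)&(S>100)).astype(np.uint8),(0,384,0,512),0.036,"tin purple")
for n,mm in {"yellow":(H>24)&(H<34)&(S>200)&(V>150),"red":((H<6)|(H>174))&(S>180)&(V>120),"blue":(H>108)&(H<122)&(S>150)&(V>90)}.items():
    fit(c,mm.astype(np.uint8),(0,384,190,420),0.010,n)
E
python3 tin.py
```

```text
t 24.2 tcp [ 0.6365 -0.0423  0.2333] psi 90.92 tilt [ 0. -0. -1.] gap 0.0651 F [ 0.29  0.88 -1.06]
units [0.0079 0.0007 0.0024] turn -0.016
units at final yaw [0.0079 0.0007 0.0024]
depth rect ((0.6370075345039368, -0.03527037054300308), (0.044000133872032166, 0.17917010188102722), 0.3219805061817169) [ 0.637  -0.0253  0.035 ] [ 240   79   40  154 5819]
tin purple [ 0.6377 -0.0346] [0.1754 0.042 ] 89.92 mean [ 0.6374 -0.0232]Traceback (most recent call last):
  File "tin.py", line 11, in <module>
    fit(c,mm.astype(np.uint8),(0,384,190,420),0.010,n)
    ~~~^^^^^^^^^^^^^^^^^^^^^^^^^^^^^^^^^^^^^^^^^^^^^^^
  File "fit.py", line 5, in fit
    n,l,s,ce=cv2.connectedComponentsWithStats(m); i=1+np.argmax(s[1:,4]); rr,kk=np.where(l==i)
                                                      ~~~~~~~~~^^^^^^^^^
    return _wrapfunc(a, 'argmax', axis=axis, out=out, **kwds)
    return bound(*args, **kwds)
ValueError: attempt to get argmax of an empty sequence
```

View pics/wtin.png

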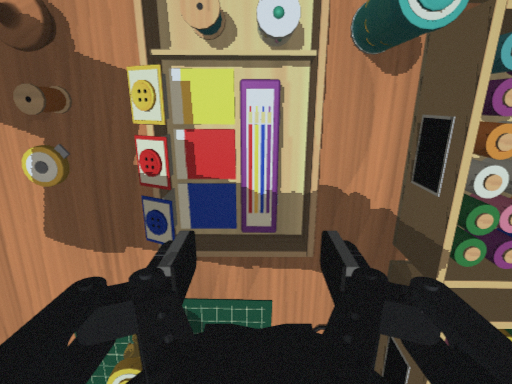

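Run:
```python
from fit import *
c=env.read_camera("wrist"); im=c["pixels"]
hsv=cv2.cvtColor(im,cv2.COLOR_RGB2HSV); H,S,V=[hsv[...,i].astype(int) for i in range(3)]
for n,mm in {"yellow":(H>24)&(H<34)&(S>190)&(V>100),"red":((H<6)|(H>174))&(S>180)&(V>100),"blue":(H>105)&(H<125)&(S>150)&(V>60)}.items():
    try:
        Q=fit(c,mm.astype(np.uint8),(60,240,168,238),0.010,n)
        print(np.percentile(Q,[1,99],axis=0))
    except Exception as e: print(n,e)
cv2.imwrite("pics/cards.png",cv2.resize(im[50:250,130:300,::-1],None,fx=3,fy=3,interpolation=cv2.INTER_CUBIC))
for col in (172,176,180,190): print(col,hsv[97,col],hsv[155,col],hsv[208,col])
```

```text
yellow attempt to get argmax of an empty sequence
red [ 0.5773 -0.0356] [0.0523 0.0587] 89.55 mean [ 0.5769 -0.0392]
[[ 0.5486 -0.061 ]
 [ 0.6066 -0.0124]]
blue [ 0.5779 -0.0994] [0.0599 0.0591] 0.9 mean [ 0.5781 -0.0987]
[[ 0.5491 -0.129 ]
 [ 0.6073 -0.0698]]
172 [ 25  39 145] [ 21  75 109] [116  85  72]
176 [ 25  39 145] [ 22  40 145] [ 21  76 104]
180 [ 24  41 149] [ 23  40 147] [ 26  40 141]
190 [ 20 161 149] [179 186 115] [113 192  97]
```

View pics/cards.png

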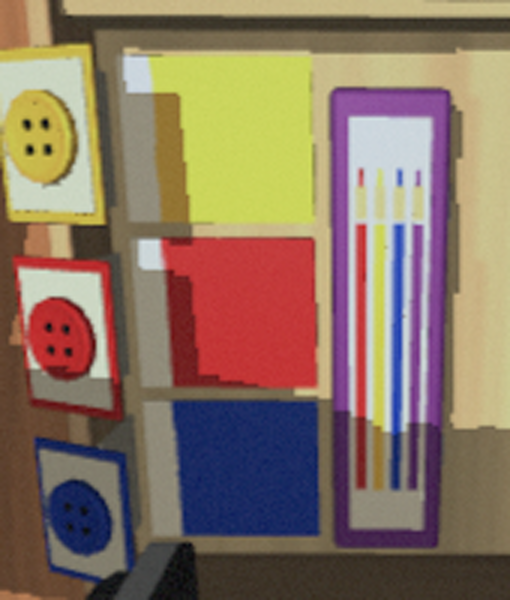

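Wrist view: tin at (260,155), which gives (0.637, −0.035) with yaw near 0. The cards are plain to see, and the fingers are pre-set to 65 mm to clear the back wall. Descending on the tin.

```bash
python3 -m creep '{"hand":[65,65,65,65,65],"delta_pos":[[0.0085,0.0007,0.03],[0,0,0.045],[0,0,0.045],[0,0,0.035],[0,0,0.02]],"turn":[0.08,0,0,0,0]}' >/dev/null; python3 -m creep '{"hand":[65,65,65,65,65],"delta_pos":[[0,0,0.015],[0,0,0.015],[0,0,0.01],[0,0,0],[0,0,0]],"turn":[0,0,0,0,0]}' >/dev/null;python3 go.py 0.637 -0.0355 0.025 90.5
```

```text
t 25.13 tcp [ 0.6371 -0.0346  0.061 ] psi 90.59 tilt [-0.001  0.    -1.   ] gap 0.065 F [ 0.47  0.44 -0.21]
units [-0.0011 -0.0001  0.045 ] turn 0.019
units at final yaw [-0.0011 -0.0001  0.045 ]
```

```bash
python3 -m creep '{"hand":[65,65,65,65,65],"delta_pos":[[0,0,0.015],[0,0,0.013],[0,0,0.01],[0,0,0],[0,0,0]],"turn":[0,0,0,0,0]}' >/dev/null;python3 go.py 0.637 -0.0355 0.025 90.5; python3 -m creep '{"hand":[65,65,65,65,65],"delta_pos":[[0,0,0.003],[0,0,0.003],[0,0,0],[0,0,0],[0,0,0]],"turn":[0,0,0,0,0]}' >/dev/null;python3 go.py 0.637 -0.0355 0.025 90.5
```

```text
t 25.55 tcp [ 0.6364 -0.0344  0.0297] psi 90.61 tilt [-0.002  0.    -1.   ] gap 0.0651 F [-0.46  0.29 -0.04]
units [-0.0014  0.0007  0.0058] turn 0.021
units at final yaw [-0.0014  0.0007  0.0058]
t 25.97 tcp [ 0.6374 -0.0346  0.0261] psi 90.6 tilt [ 0. -0. -1.] gap 0.0648 F [-0.72  0.27  0.45]
units [-0.0012 -0.0005  0.0014] turn 0.021
units at final yaw [-0.0012 -0.0005  0.0014]
```

No contact yet. Closing on the tin.

```bash
python3 -m creep '{"hand":[55,38,38,38,38],"delta_pos":[[0,0,0],[0,0,0],[0,0,0],[0,0,0],[0,0,0]],"turn":[0,0,0,0,0]}' 60;python3 -m creep '{"hand":[38,38,38,38,38],"delta_pos":[[0,0,0],[0,0,0],[0,0,-0.005],[0,0,-0.01],[0,0,-0.01]],"turn":[0,0,0,0,0]}' 60
```

```text
clock: 26.38
tcp_pos: [0.6377, -0.0346, 0.0264]
orientation: [0.0, 0.703, 0.711, 0.0]
wrist_force: [-0.4, 0.6, 4.4]
finger_gap: 0.0425
clock: 26.8
tcp_pos: [0.6362, -0.0344, 0.0454]
orientation: [-0.001, 0.703, 0.711, -0.001]
wrist_force: [-0.2, 0.8, -1.6]
finger_gap: 0.0431
```

```bash
python3 -m creep '{"hand":[38,38,38,38,38],"delta_pos":[[0,0,-0.02],[0,0,-0.035],[0,0,-0.045],[0,0,-0.045],[0,0,-0.04]],"turn":[0,0,0,0,0]}' 70;python3 -m creep '{"hand":[38,38,38,38,38],"delta_pos":[[0,0,-0.015],[0,0,0],[0,0,0],[0,0,0],[0,0,0]],"turn":[-0.3,-0.7,-1,-1,-1]}' 70 >/dev/null;python3 go.py 0.496 0.347 0.2 188.3
python3 - <<'E'
from fit import *
c=env.read_camera("wrist"); cv2.imwrite(f"pics/wtin2.png",c["pixels"][:,:,::-1])
E
```

```text
clock: 27.22
tcp_pos: [0.6371, -0.0345, 0.1965]
orientation: [0.0, 0.703, 0.711, 0.0]
wrist_force: [1.3, 0.8, -2.1]
finger_gap: 0.0423
t 27.63 tcp [ 0.637  -0.0345  0.2065] psi 110.85 tilt [ 0. -0. -1.] gap 0.0427 F [ 0.34 -0.27 -0.67]
units [0.5084 0.005  0.0081] turn -15.49
units at final yaw [0.1056 0.4973 0.0082]
```

View pics/wtin2.png

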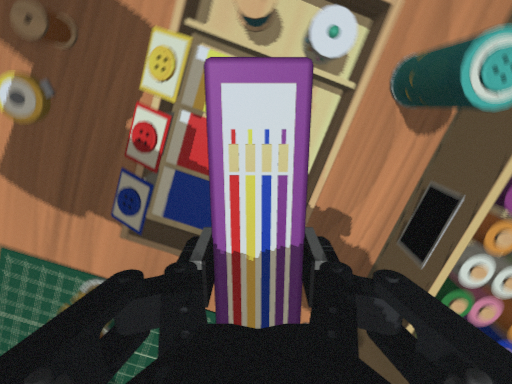

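The tin is held square and level. Rotating it toward the order tray's yaw.

```bash
python3 -m creep '{"hand":[38,38,38,38,38],"delta_pos":[[0,0,0],[0,0,0],[0,0,0],[0,0,0],[0,0,0]],"turn":[-1,-1,-1,-1,-1]}' 70 >/dev/null;python3 -m creep '{"hand":[38,38,38,38,38],"delta_pos":[[0,0,0],[0,0,0],[0,0,0],[0,0,0],[0,0,0]],"turn":[-1,-1,-1,-1,-1]}' 70 >/dev/null;python3 -m creep '{"hand":[38,38,38,38,38],"delta_pos":[[0,0,0],[0,0,0],[0,0,0],[0,0,0],[0,0,0]],"turn":[-1,-1,-1,-1,-1]}' 70 >/dev/null;python3 -m creep '{"hand":[38,38,38,38,38],"delta_pos":[[0,0.01,0],[0,0.03,0],[0.01,0.04,0],[0.01,0.045,0],[0.01,0.045,0]],"turn":[-0.5,0,0,0,0]}' 70 >/dev/null;python3 go.py 0.496 0.347 0.2 188.3
```

```text
t 29.35 tcp [0.594  0.0975 0.206 ] psi -172.1 tilt [-0.  0. -1.] gap 0.0427 F [ 0.32  0.68 -0.87]
units [0.0785 0.3258 0.0075] turn -0.08
units at final yaw [0.0762 0.3263 0.0075]
```

```bash
python3 -m creep '{"hand":[38,38,38,38,38],"delta_pos":[[0.01,0.045,0],[0.01,0.045,0],[0.01,0.045,0],[0.01,0.045,0],[0.01,0.045,0]],"turn":[-0.08,0,0,0,0]}' 70 >/dev/null;python3 -m creep '{"hand":[38,38,38,38,38],"delta_pos":[[0.01,0.035,0],[0.005,0.02,0],[0,0.01,0],[0,0,0],[0,0,0]],"turn":[0,0,0,0,0]}' 70 >/dev/null;python3 go.py 0.496 0.347 0.2 188.3
python3 - <<'E'
from fit import *
for n in ["top","wrist"]:
    c=env.read_camera(n); cv2.imwrite(f"pics/{n}7.png",c["pixels"][:,:,::-1])
E
```

```text
t 30.18 tcp [0.5094 0.3183 0.2059] psi -171.52 tilt [ 0.    -0.001 -1.   ] gap 0.0427 F [ 0.54 -0.41 -1.76]
units [0.0113 0.038  0.0073] turn 0.036
units at final yaw [0.0114 0.0379 0.0074]
```

View pics/top7.png

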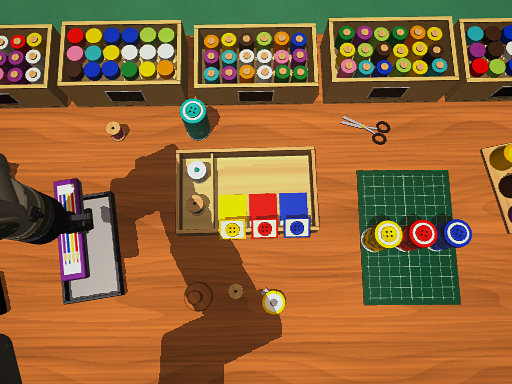

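View pics/wrist7.png

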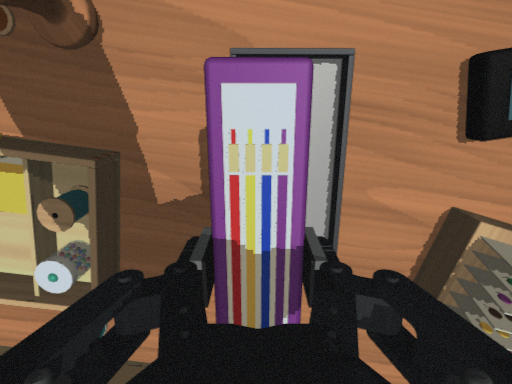

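```bash
python3 -m creep '{"hand":[38,38,38,38,38],"delta_pos":[[0.008,0.02,0],[0.003,0.014,0],[0,0.005,0.02],[0,0,0.04],[0,0,0.04]],"turn":[0,0,0,0,0]}' 70 >/dev/null;python3 -m creep '{"hand":[38,38,38,38,38],"delta_pos":[[0,0,0.03],[0,0,0.02],[0,0,0.01],[0,0,0],[0,0,0]],"turn":[0,0,0,0,0]}' 70 >/dev/null;python3 go.py 0.497 0.348 0.0244 188.3
python3 - <<'E'
from fit import *
for n in ["wrist"]:
    c=env.read_camera(n); cv2.imwrite(f"pics/{n}8.png",c["pixels"][:,:,::-1])
E
```

```text
t 31.12 tcp [0.4964 0.3479 0.0782] psi -171.54 tilt [ 0. -0. -1.] gap 0.0426 F [ 0.21 -0.91 -1.85]
units [-0.0008 -0.      0.0672] turn 0.032
units at final yaw [-0.0008 -0.      0.0672]
```

View pics/wrist8.png

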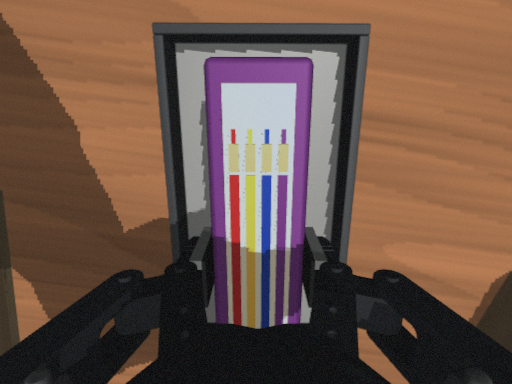

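The tin sits parallel to the tray and centred between its walls at (162–365, 30–). Lowering it.

```bash
python3 -m creep '{"hand":[38,38,38,38,38],"delta_pos":[[0,0,0.016],[0,0,0.018],[0,0,0.012],[0,0,0.008],[0,0,0]],"turn":[0,0,0,0,0]}' 70 >/dev/null;python3 -m creep '{"hand":[38,38,38,38,38],"delta_pos":[[0,0,0.005],[0,0,0],[0,0,0],[0,0,0],[0,0,0]],"turn":[0,0,0,0,0]}' 70 >/dev/null;python3 go.py 0.497 0.348 0.0244 188.3;python3 -m creep '{"hand":[38,38,38,38,38],"delta_pos":[[0,0,0.003],[0,0,0.003],[0,0,0.001],[0,0,0],[0,0,0]],"turn":[0,0,0,0,0]}' 70 >/dev/null;python3 go.py 0.497 0.348 0.0244 188.3
```

```text
t 32.0 tcp [0.4962 0.3483 0.0311] psi -171.5 tilt [ 0.001  0.    -1.   ] gap 0.0424 F [-0.03  0.42 -1.26]
units [-0.001  -0.0006  0.0084] turn 0.041
units at final yaw [-0.001  -0.0005  0.0084]
t 32.42 tcp [0.4957 0.3481 0.0249] psi -171.5 tilt [-0. -0. -1.] gap 0.0423 F [-0.93 -0.37 -2.1 ]
units [-0.0016 -0.0003  0.0006] turn 0.041
units at final yaw [-0.0016 -0.0003  0.0006]
```

```bash
python3 -m creep '{"hand":[38,38,38,38,38],"delta_pos":[[0,0,0.0008],[0,0,0.0008],[0,0,0],[0,0,0],[0,0,0]],"turn":[0,0,0,0,0]}' 70 ;python3 go.py 0.497 0.348 0.0244 188.3
```

```text
clock: 32.83
tcp_pos: [0.4959, 0.3482, 0.0245]
orientation: [0.0, -0.074, 0.997, 0.0]
wrist_force: [-0.9, -1.7, 4.9]
finger_gap: 0.0427
t 32.83 tcp [0.4959 0.3482 0.0245] psi -171.49 tilt [ 0.001  0.    -1.   ] gap 0.0427 F [-0.91 -1.66  4.91]
units [-0.0013 -0.0005  0.0001] turn 0.041
units at final yaw [-0.0013 -0.0005  0.0001]
```

```bash
python3 -m creep '{"hand":[46,52,60,62,62],"delta_pos":[[0,0,-0.0005],[0,0,0],[0,0,0],[0,0,0],[0,0,0]],"turn":[0,0,0,0,0]}' ;python3 -m creep '{"hand":[62,62,62,62,62],"delta_pos":[[0,0,-0.005],[0,0,-0.01],[0,0,-0.03],[0,0,-0.045],[0,0,-0.045]],"turn":[0,0,0,0,0]}';python3 -m creep '{"hand":[62,62,85,85,85],"delta_pos":[[0,0,-0.045],[0,-0.01,-0.045],[0,-0.04,-0.02],[0,-0.04,0],[0,-0.04,0]],"turn":[0,0,0,0,0]}';python3 go.py 0.5 -0.274 0.235 91
python3 - <<'E'
from fit import *
for n in ["top","wrist"]:
    c=env.read_camera(n); cv2.imwrite(f"pics/{n}9.png",c["pixels"][:,:,::-1])
    if n=="wrist":
        P=cloud(c); m=(P[...,2]>.02)&(P[...,2]<.045)
E
```

```text
clock: 33.25
tcp_pos: [0.4959, 0.3482, 0.024]
orientation: [-0.0, -0.074, 0.997, -0.0]
wrist_force: [1.3, -0.2, 0.3]
finger_gap: 0.0622
clock: 33.67
tcp_pos: [0.4949, 0.3477, 0.133]
orientation: [-0.001, -0.074, 0.997, -0.001]
wrist_force: [0.0, 0.4, -0.1]
finger_gap: 0.0619
clock: 34.08
tcp_pos: [0.5123, 0.245, 0.2232]
orientation: [0.003, -0.075, 0.997, 0.0]
wrist_force: [-0.1, 0.2, -0.8]
finger_gap: 0.0848
t 34.08 tcp [0.5123 0.245  0.2232] psi -171.4 tilt [ 0.005  0.001 -1.   ] gap 0.0848 F [-0.11  0.22 -0.76]
units [ 0.1121 -0.6392 -0.0157] turn 19.52
units at final yaw [-0.6484 -0.0267 -0.0147]
```

View pics/top9.png

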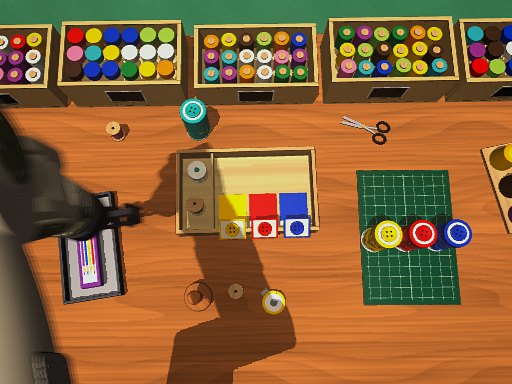

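View pics/wrist9.png

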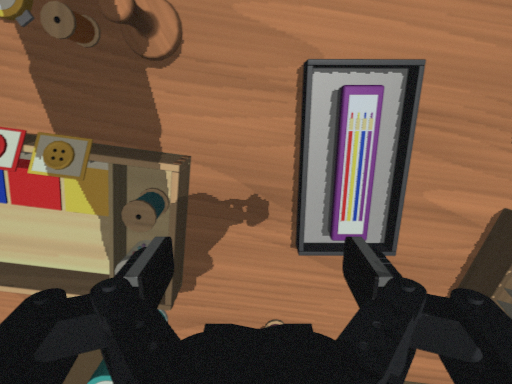

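The tin lies flat and centred in the order tray at (357,160) in the wrist view. Turning back to 91° for the tubes.

```bash
python3 -m creep '{"hand":[85,85,85,85,85],"delta_pos":[[0,0,0],[0,0,0],[0,0,0],[0,0,0],[0,0,0]],"turn":[1,1,1,1,1]}' >/dev/null;python3 -m creep '{"hand":[85,85,85,85,85],"delta_pos":[[0,0,0],[0,0,0],[0,0,0],[0,0,0],[0,0,0]],"turn":[1,1,1,1,1]}' >/dev/null;python3 -m creep '{"hand":[85,85,85,85,85],"delta_pos":[[0,0,0],[0,0,0],[0,0,0],[0,0,0],[0,0,0]],"turn":[1,1,1,1,1]}' >/dev/null;python3 -m creep '{"hand":[85,85,85,85,85],"delta_pos":[[0,0,0],[0,0,0],[0,0,0],[0,0,0],[-0.03,0,-0.01]],"turn":[1,1,1,1,0.5]}' >/dev/null;python3 go.py 0.5 -0.274 0.235 91
python3 - <<'E'
from fit import *
c=env.read_camera("top")
P=cloud(c);z=P[...,2]; m=((z>0.11)&(z<0.13)&(P[...,0]<.65)&(P[...,1]<-.2)).astype(np.uint8)
n,l,s,ce=cv2.connectedComponentsWithStats(m)
for i in range(1,n):
    if s[i,4]>100:
        q=P[l==i]; print(ce[i],s[i],(q.min(0)+q.max(0))/2,q.max(0)-q.min(0),np.median(q,0))
E
```

```text
t 35.85 tcp [0.5116 0.2242 0.2272] psi 91.01 tilt [-0.002  0.001 -1.   ] gap 0.0852 F [ 0.81 -0.58 -0.87]
units [-0.6224 -0.0255 -0.0105] turn 0.003
units at final yaw [-0.6224 -0.0254 -0.0098]
[456.5633 232.9593] [442 219  30  29 664] [ 0.5021 -0.4116  0.1187] [0.055  0.0574 0.0172] [ 0.5013 -0.4086  0.12  ]
[387.4839 233.9877] [373 220  30  29 651] [ 0.5021 -0.2746  0.1186] [0.0553 0.0562 0.0169] [ 0.5012 -0.2726  0.1197]
[422.0814 233.4332] [408 220  29  28 651] [ 0.502  -0.3422  0.1187] [0.054  0.0551 0.0166] [ 0.5018 -0.3409  0.12  ]
```

```bash
python3 -m creep '{"hand":[85,85,85,85,85],"delta_pos":[[-0.045,-0.002,0],[-0.045,-0.002,0],[-0.045,-0.002,0],[-0.045,-0.002,0],[-0.045,-0.002,0]],"turn":[0,0,0,0,0]}' >/dev/null;python3 -m creep '{"hand":[85,85,85,85,85],"delta_pos":[[-0.045,-0.002,0],[-0.045,-0.002,0],[-0.045,-0.002,0],[-0.045,-0.002,0],[-0.045,-0.002,0]],"turn":[0,0,0,0,0]}' >/dev/null;python3 go.py 0.502 -0.2743 0.227 91
```

```text
t 36.73 tcp [ 0.503  -0.1401  0.2289] psi 91.04 tilt [ 0.001 -0.    -1.   ] gap 0.0851 F [ 0.16  0.5  -0.55]
units [-0.1676 -0.0043  0.0025] turn 0.008
units at final yaw [-0.1677 -0.0042  0.0024]
```

```bash
python3 -m creep '{"hand":[85,85,85,85,85],"delta_pos":[[-0.045,-0.001,0],[-0.045,-0.001,0],[-0.04,-0.002,0],[-0.025,0,0],[-0.008,0,0]],"turn":[0,0,0,0,0]}' >/dev/null;python3 -m creep '{"hand":[85,85,85,85,85],"delta_pos":[[0,0,0],[0,0,0],[0,0,0],[0,0,0],[0,0,0]],"turn":[0,0,0,0,0]}' >/dev/null;python3 go.py 0.502 -0.2743 0.095 91
```

```text
t 37.57 tcp [ 0.5023 -0.268   0.2285] psi 91.11 tilt [ 0. -0. -1.] gap 0.0851 F [-0.25 -0.24 -0.56]
units [-0.0079 -0.0006  0.1669] turn 0.021
units at final yaw [-0.0079 -0.0005  0.1669]
```

```bash
python3 -m creep '{"hand":[85,85,85,85,85],"delta_pos":[[-0.0075,0,0.035],[0,0,0.045],[0,0,0.045],[0,0,0.028],[0,0,0.012]],"turn":[0,0,0,0,0]}' >/dev/null; 
python3 -m creep '{"hand":[85,85,60,50,50],"delta_pos":[[0,0,0],[0,0,0],[0,0,0],[0,0,0],[0,0,0]],"turn":[0,0,0,0,0]}' 40;python3 -m creep '{"hand":[50,50,50,50,50],"delta_pos":[[0,0,0],[0,0,0],[0,0,0],[0,0,0],[0,0,0]],"turn":[0,0,0,0,0]}' 40;python3 go.py 0.5765 0.036 0.1 91
```

```text
clock: 38.4
tcp_pos: [0.5031, -0.2762, 0.0984]
orientation: [0.002, 0.701, 0.713, -0.0]
wrist_force: [-1.0, -0.1, 4.5]
finger_gap: 0.0553
clock: 38.82
tcp_pos: [0.5031, -0.2762, 0.0984]
orientation: [0.002, 0.701, 0.713, 0.0]
wrist_force: [-1.2, 1.3, 5.8]
finger_gap: 0.0549
t 38.82 tcp [ 0.5031 -0.2762  0.0984] psi 90.99 tilt [ 0.003 -0.002 -1.   ] gap 0.0549 F [-1.2   1.27  5.78]
units [ 0.3886  0.0985 -0.0027] turn -0.001
units at final yaw [ 0.3886  0.0985 -0.002 ]
```

```bash
python3 -m creep '{"hand":[50,50,50,50,50],"delta_pos":[[0,0,-0.01],[0,0,-0.03],[0,0,-0.04],[0.005,0,-0.04],[0.02,0.005,-0.02]],"turn":[0,0,0,0,0]}' 40;python3 -m creep '{"hand":[50,50,50,50,50],"delta_pos":[[0.04,0.01,0],[0.045,0.012,0],[0.045,0.012,0],[0.045,0.012,0],[0.045,0.012,0]],"turn":[0,0,0,0,0]}' 40 >/dev/null;  python3 go.py 0.5765 0.034 0.1054 91
```

```text
clock: 39.23
tcp_pos: [0.5068, -0.2576, 0.2129]
orientation: [0.003, 0.702, 0.712, 0.0]
wrist_force: [0.7, 0.3, -1.1]
finger_gap: 0.0554
t 39.65 tcp [ 0.5493 -0.0769  0.2091] psi 90.97 tilt [ 0.001 -0.    -1.   ] gap 0.0551 F [ 0.38 -1.04 -1.83]
units [0.138  0.0362 0.1297] turn -0.006
units at final yaw [0.138  0.0364 0.1297]
```

```bash
python3 -m creep '{"hand":[50,50,50,50,50],"delta_pos":[[0.045,0.012,0],[0.04,0.01,0],[0.03,0.008,0],[0.015,0.004,0],[0,0,0]],"turn":[0,0,0,0,0]}' 40 >/dev/null; python3 -m creep '{"hand":[50,50,50,50,50],"delta_pos":[[0,0,0],[0,0,0.02],[0,0,0.03],[0,0,0.03],[0,0,0.02]],"turn":[0,0,0,0,0]}' 40 >/dev/null; python3 -m creep '{"hand":[50,50,50,50,50],"delta_pos":[[0,0,0.01],[0,0,0],[0,0,0],[0,0,0],[0,0,0]],"turn":[0,0,0,0,0]}' 40 >/dev/null; python3 go.py 0.5765 0.034 0.1054 91
```

```text
t 40.9 tcp [0.5756 0.0256 0.1217] psi 90.98 tilt [ 0.003 -0.    -1.   ] gap 0.055 F [ 0.13 -0.19 -2.91]
units [0.0105 0.0012 0.0204] turn -0.004
units at final yaw [0.0105 0.0013 0.0204]
```

```bash
python3 -m creep '{"hand":[50,50,50,50,50],"delta_pos":[[0.006,0.001,0],[0.0045,0,0.004],[0,0,0.005],[0,0,0.003],[0,0,0]],"turn":[0,0,0,0,0]}' 40 >/dev/null; python3 -m creep '{"hand":[50,50,50,50,50],"delta_pos":[[0,0,0],[0,0,0],[0,0,0],[0,0,0],[0,0,0]],"turn":[0,0,0,0,0]}' 40 >/dev/null; python3 go.py 0.5765 0.034 0.1054 91
python3 - <<'E'
from fit import *
c=env.read_camera("scene"); cv2.imwrite("pics/s10.png",cv2.resize(c["pixels"][120:270,180:350,::-1],None,fx=4,fy=4,interpolation=cv2.INTER_CUBIC))
E
```

```text
t 41.73 tcp [0.5753 0.0343 0.1107] psi 91.0 tilt [ 0. -0. -1.] gap 0.0556 F [-0.35 -0.38 -1.34]
units [-0.0005  0.0015  0.0066] turn -0.0
units at final yaw [-0.0005  0.0015  0.0066]
```

View pics/s10.png

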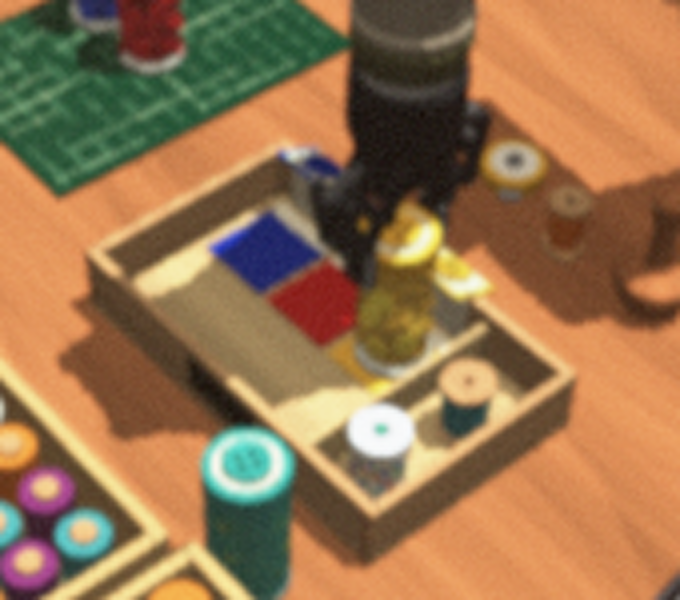

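Yellow is upright over its card at (390,320) in the crop. Setting it down.

```bash
python3 -m creep '{"hand":[50,50,50,50,50],"delta_pos":[[0,0.0015,0.003],[0,0,0.002],[0,0,0.001],[0,0,0],[0,0,0]],"turn":[0,0,0,0,0]}' 40 >/dev/null; python3 go.py 0.5765 0.034 0.1054 91;  python3 -m creep '{"hand":[50,50,50,50,50],"delta_pos":[[0,0,0.001],[0,0,0.0005],[0,0,0],[0,0,0],[0,0,0]],"turn":[0,0,0,0,0]}' 40 >/dev/null; python3 go.py 0.5765 0.034 0.1054 91
```

```text
t 42.2 tcp [0.5763 0.0345 0.1057] psi 91.01 tilt [-0. -0. -1.] gap 0.0549 F [-0.53  0.09 -1.77]
units [-0.0006  0.0002  0.0004] turn 0.001
units at final yaw [-0.0006  0.0002  0.0004]
t 42.62 tcp [0.5763 0.0344 0.1055] psi 91.01 tilt [ 0.001 -0.    -1.   ] gap 0.055 F [-3.43 -0.12  5.41]
units [-0.0005  0.0002  0.0001] turn 0.001
units at final yaw [-0.0005  0.0002  0.0001]
```

```bash
python3 -m creep '{"hand":[50,60,70,80,85],"delta_pos":[[0,0,-0.0005],[0,0,0],[0,0,0],[0,0,0],[0,0,0]],"turn":[0,0,0,0,0]}' >/dev/null; python3 -m creep '{"hand":[85,85,85,85,85],"delta_pos":[[0,0,-0.01],[0,0,-0.03],[0,0,-0.045],[0,0,-0.045],[0,0,-0.03]],"turn":[0,0,0,0,0]}' >/dev/null;  python3 go.py 0.502 -0.342 0.23 91
cat > caps.py <<'E'
from fit import *
import sys
c=env.read_camera("wrist"); cv2.imwrite("pics/"+sys.argv[1],c["pixels"][:,:,::-1])
P=cloud(c); z=P[...,2]
m=((z>0.105)&(z<0.135)).astype(np.uint8)
n,l,s,ce=cv2.connectedComponentsWithStats(m)
for i in range(1,n):
    if s[i,4]>400:
        q=P[l==i]; print(ce[i],s[i],(q.min(0)+q.max(0))/2,q.max(0)-q.min(0),np.median(q,0))
E
python3 caps.py w11.png
```

```text
t 43.45 tcp [0.5772 0.0344 0.237 ] psi 91.01 tilt [ 0.004 -0.    -1.   ] gap 0.085 F [ 0.57 -0.14  1.05]
units [-0.4688 -0.1023  0.0086] turn 0.002
units at final yaw [-0.4688 -0.1022  0.0088]
[479.6156  97.115 ] [ 444   62   68   70 3868] [0.7629 0.1132 0.1139] [0.0539 0.055  0.0177] [0.7588 0.1133 0.1167]
[253.4168 184.6258] [ 222  153   64   64 3191] [0.5735 0.0362 0.1187] [0.0549 0.0557 0.0273] [0.5733 0.0385 0.1268]
```

View pics/w11.png

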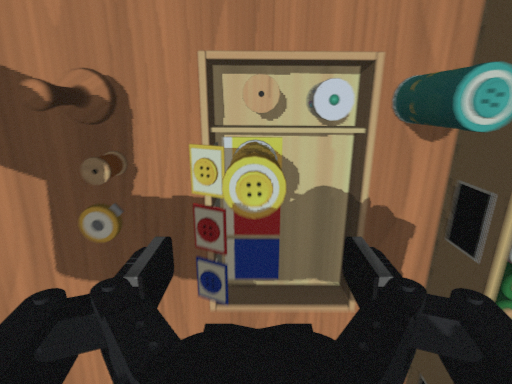

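Yellow stands at (0.574, 0.036), about 2 mm from the card centre. Going for red.

```bash
python3 -m creep '{"hand":[85,85,85,85,85],"delta_pos":[[-0.04,-0.01,0],[-0.045,-0.01,0],[-0.045,-0.01,0],[-0.045,-0.01,0],[-0.045,-0.01,0]],"turn":[0,0,0,0,0]}' >/dev/null; python3 -m creep '{"hand":[85,85,85,85,85],"delta_pos":[[-0.045,-0.01,0],[-0.045,-0.01,0],[-0.045,-0.01,0],[-0.045,-0.01,0],[-0.045,-0.01,0]],"turn":[0,0,0,0,0]}' >/dev/null;  python3 -m creep '{"hand":[85,85,85,85,85],"delta_pos":[[-0.024,-0.002,0],[0,0,0],[0,0,0],[0,0,0],[0,0,0]],"turn":[0,0,0,0,0]}' >/dev/null;python3 go.py 0.502 -0.342 0.0955 91; python3 caps.py w12.png
```

```text
t 44.75 tcp [ 0.5016 -0.3408  0.2332] psi 91.09 tilt [-0.  0. -1.] gap 0.0848 F [0.25 0.4  0.22]
units [-0.0015  0.0005  0.1721] turn 0.017
units at final yaw [-0.0015  0.0005  0.1721]
[256.9309 188.3228] [ 226  157   63   63 3067] [ 0.5006 -0.3432  0.1157] [0.0551 0.0554 0.0204] [ 0.5004 -0.3409  0.1199]
[255.4291 256.0154] [ 227  227   58   58 2657] [ 0.5002 -0.4114  0.1152] [0.0546 0.0555 0.0201] [ 0.5002 -0.4068  0.1197]
```

```bash
python3 -m creep '{"hand":[85,85,85,85,85],"delta_pos":[[-0.0015,0,0.035],[0,0,0.045],[0,0,0.045],[0,0,0.033],[0,0,0.012]],"turn":[0,0,0,0,0]}' >/dev/null; 
python3 -m creep '{"hand":[85,85,60,50,50],"delta_pos":[[0,0,0],[0,0,0],[0,0,0],[0,0,0],[0,0,0]],"turn":[0,0,0,0,0]}' 40 >/dev/null;python3 -m creep '{"hand":[50,50,50,50,50],"delta_pos":[[0,0,0],[0,0,0],[0,0,0],[0,0,0],[0,0,0]],"turn":[0,0,0,0,0]}' 40;python3 go.py 0.5775 -0.032 0.1 91
```

```text
clock: 46.05
tcp_pos: [0.5025, -0.3444, 0.0995]
orientation: [0.002, 0.701, 0.713, 0.0]
wrist_force: [-1.1, 1.2, 5.4]
finger_gap: 0.0549
t 46.05 tcp [ 0.5025 -0.3444  0.0995] psi 91.0 tilt [ 0.003 -0.003 -1.   ] gap 0.0549 F [-1.08  1.15  5.41]
units [ 0.3888  0.1006 -0.0014] turn -0.0
units at final yaw [ 0.3888  0.1006 -0.0006]
```

```bash
python3 -m creep '{"hand":[50,50,50,50,50],"delta_pos":[[0,0,-0.01],[0,0,-0.03],[0,0,-0.04],[0.005,0,-0.04],[0.02,0.005,-0.02]],"turn":[0,0,0,0,0]}' 40;python3 -m creep '{"hand":[50,50,50,50,50],"delta_pos":[[0.04,0.01,0],[0.045,0.012,0],[0.045,0.012,0],[0.045,0.012,0],[0.045,0.012,0]],"turn":[0,0,0,0,0]}' 40 >/dev/null;  python3 -m creep '{"hand":[50,50,50,50,50],"delta_pos":[[0.042,0.012,0],[0.035,0.01,0],[0.025,0.006,0],[0.01,0.004,0],[0,0,0]],"turn":[0,0,0,0,0]}' 40 >/dev/null; python3 -m creep '{"hand":[50,50,50,50,50],"delta_pos":[[0,0,0],[0,0,0],[0,0,0],[0,0,0],[0,0,0]],"turn":[0,0,0,0,0]}' 40 >/dev/null; python3 go.py 0.5785 -0.034 0.1065 91
```

```text
clock: 46.47
tcp_pos: [0.5058, -0.3259, 0.2139]
orientation: [0.003, 0.702, 0.712, -0.0]
wrist_force: [0.5, -0.3, -0.4]
finger_gap: 0.0549
t 47.72 tcp [ 0.5722 -0.0575  0.209 ] psi 90.91 tilt [-0. -0. -1.] gap 0.0548 F [-0.68 -1.1  -1.39]
units [0.0293 0.0083 0.1281] turn -0.018
units at final yaw [0.0292 0.0084 0.1281]
```

```bash
python3 -m creep '{"hand":[50,50,50,50,50],"delta_pos":[[0.015,0.006,0],[0.01,0.0024,0],[0.004,0,0.01],[0,0,0.02],[0,0,0.02]],"turn":[0,0,0,0,0]}' 40 >/dev/null; python3 -m creep '{"hand":[50,50,50,50,50],"delta_pos":[[0,0,0.02],[0,0,0.02],[0,0,0.01],[0,0,0.01],[0,0,0]],"turn":[0,0,0,0,0]}' 40 >/dev/null; python3 -m creep '{"hand":[50,50,50,50,50],"delta_pos":[[0,0,0.005],[0,0,0],[0,0,0],[0,0,0],[0,0,0]],"turn":[0,0,0,0,0]}' 40 >/dev/null; python3 go.py 0.5785 -0.034 0.1065 91
```

```text
t 48.97 tcp [ 0.5791 -0.0333  0.1177] psi 91.0 tilt [ 0.001 -0.    -1.   ] gap 0.0549 F [ 0.41 -0.16 -1.3 ]
units [-0.0009 -0.0008  0.014 ] turn -0.001
units at final yaw [-0.0009 -0.0008  0.014 ]
```

```bash
python3 -m creep '{"hand":[50,50,50,50,50],"delta_pos":[[0,-0.0005,0.006],[0,0,0.005],[0,0,0.002],[0,0,0],[0,0,0]],"turn":[0,0,0,0,0]}' 40 >/dev/null; python3 go.py 0.5785 -0.034 0.1065 91;  python3 -m creep '{"hand":[50,50,50,50,50],"delta_pos":[[0,0,0.001],[0,0,0.0006],[0,0,0],[0,0,0],[0,0,0]],"turn":[0,0,0,0,0]}' 40 >/dev/null; python3 go.py 0.5785 -0.034 0.1065 91
```

```text
t 49.38 tcp [ 0.5781 -0.0331  0.1067] psi 91.01 tilt [-0. -0. -1.] gap 0.0553 F [-0.65 -0.66  1.48]
units [-0.0011  0.0005  0.0002] turn 0.002
units at final yaw [-0.0011  0.0005  0.0002]
t 49.8 tcp [ 0.5781 -0.0331  0.1066] psi 91.01 tilt [ 0. -0. -1.] gap 0.0548 F [-3.78  0.76  9.52]
units [-0.0011  0.0005  0.0001] turn 0.001
units at final yaw [-0.0011  0.0005  0.0001]
```

```bash
python3 -m creep '{"hand":[50,60,70,80,85],"delta_pos":[[0,0,-0.001],[0,0,0],[0,0,0],[0,0,0],[0,0,0]],"turn":[0,0,0,0,0]}' >/dev/null; python3 -m creep '{"hand":[85,85,85,85,85],"delta_pos":[[0,0,-0.01],[0,0,-0.03],[0,0,-0.045],[0,0,-0.045],[0,0,-0.03]],"turn":[0,0,0,0,0]}' >/dev/null;  python3 go.py 0.5015 -0.412 0.23 91; python3 caps.py w13.png
```

```text
t 50.63 tcp [ 0.579  -0.0332  0.2381] psi 91.01 tilt [ 0.004 -0.001 -1.   ] gap 0.0851 F [ 1.82 -0.08 -0.17]
units [-0.4717 -0.1053  0.0101] turn 0.002
units at final yaw [-0.4717 -0.1052  0.0101]
[485.5189  21.7817] [ 457    0   55   48 2332] [0.7569 0.1023 0.1137] [0.0415 0.034  0.0174] [0.7537 0.1016 0.1165]
[252.2827 104.7293] [ 218   69   69   72 3838] [0.5734 0.036  0.1285] [0.0553 0.0554 0.0096] [0.5735 0.0368 0.127 ]
[254.012 184.494] [ 223  153   63   64 3160] [ 0.5758 -0.0318  0.1186] [0.0543 0.0554 0.027 ] [ 0.5758 -0.0293  0.1269]
```

View pics/w13.png

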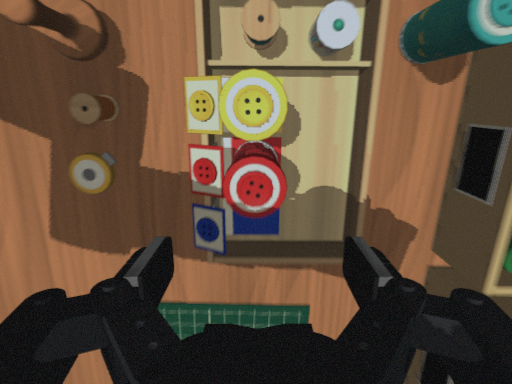

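Red stands at (0.576, −0.032), within 2 mm of its card, and yellow is unmoved. Going for blue.

```bash
python3 -m creep '{"hand":[85,85,85,85,85],"delta_pos":[[-0.04,-0.01,0],[-0.045,-0.01,0],[-0.045,-0.01,0],[-0.045,-0.01,0],[-0.045,-0.01,0]],"turn":[0,0,0,0,0]}' >/dev/null; python3 -m creep '{"hand":[85,85,85,85,85],"delta_pos":[[-0.045,-0.01,0],[-0.045,-0.01,0],[-0.045,-0.01,0],[-0.045,-0.01,0],[-0.045,-0.01,0]],"turn":[0,0,0,0,0]}' >/dev/null;  python3 -m creep '{"hand":[85,85,85,85,85],"delta_pos":[[-0.027,-0.005,0],[0,0,0],[0,0,0],[0,0,0],[0,0,0]],"turn":[0,0,0,0,0]}' >/dev/null;python3 go.py 0.5015 -0.412 0.0955 91; python3 caps.py w14.png
```

```text
t 51.93 tcp [ 0.5013 -0.4109  0.2343] psi 91.08 tilt [-0.  0. -1.] gap 0.085 F [ 0.9   0.46 -0.39]
units [-0.0015  0.0003  0.1735] turn 0.017
units at final yaw [-0.0014  0.0003  0.1735]
[257.1346 186.3352] [ 226  155   63   63 3046] [ 0.5002 -0.4116  0.1157] [0.0551 0.0553 0.0206] [ 0.5002 -0.4093  0.1199]
```

```bash
python3 -m creep '{"hand":[85,85,85,85,85],"delta_pos":[[0,0,0.035],[0,0,0.045],[0,0,0.045],[0,0,0.034],[0,0,0.012]],"turn":[0,0,0,0,0]}' >/dev/null; 
python3 -m creep '{"hand":[85,85,60,50,50],"delta_pos":[[0,0,0],[0,0,0],[0,0,0],[0,0,0],[0,0,0]],"turn":[0,0,0,0,0]}' 40 >/dev/null;python3 -m creep '{"hand":[50,50,50,50,50],"delta_pos":[[0,0,0],[0,0,0],[0,0,0],[0,0,0],[0,0,0]],"turn":[0,0,0,0,0]}' 40;python3 go.py 0.579 -0.1 0.1 91
```

```text
clock: 53.23
tcp_pos: [0.5019, -0.4133, 0.1001]
orientation: [0.002, 0.701, 0.713, -0.0]
wrist_force: [-1.7, 0.2, 6.6]
finger_gap: 0.0545
t 53.23 tcp [ 0.5019 -0.4133  0.1001] psi 90.99 tilt [ 0.003 -0.003 -1.   ] gap 0.0545 F [-1.7   0.16  6.63]
units [ 0.3899  0.1032 -0.0009] turn -0.001
units at final yaw [3.899e-01 1.032e-01 1.000e-04]
```

```bash
python3 -m creep '{"hand":[50,50,50,50,50],"delta_pos":[[0,0,-0.01],[0,0,-0.03],[0,0,-0.04],[0.005,0,-0.04],[0.02,0.005,-0.02]],"turn":[0,0,0,0,0]}' 40;python3 -m creep '{"hand":[50,50,50,50,50],"delta_pos":[[0.04,0.01,0],[0.045,0.012,0],[0.045,0.012,0],[0.045,0.012,0],[0.045,0.012,0]],"turn":[0,0,0,0,0]}' 40 >/dev/null;  python3 -m creep '{"hand":[50,50,50,50,50],"delta_pos":[[0.042,0.012,0],[0.035,0.01,0],[0.025,0.006,0],[0.01,0.004,0],[0,0,0]],"turn":[0,0,0,0,0]}' 40 >/dev/null; python3 -m creep '{"hand":[50,50,50,50,50],"delta_pos":[[0,0,0],[0,0,0],[0,0,0],[0,0,0],[0,0,0]],"turn":[0,0,0,0,0]}' 40 >/dev/null; python3 go.py 0.5795 -0.1015 0.1071 91
```

```text
clock: 53.65
tcp_pos: [0.505, -0.3949, 0.2142]
orientation: [0.003, 0.702, 0.712, -0.001]
wrist_force: [0.8, -0.6, -0.2]
finger_gap: 0.0547
t 54.9 tcp [ 0.5717 -0.1263  0.2092] psi 90.91 tilt [-0. -0. -1.] gap 0.0549 F [ 0.3   0.23 -2.08]
units [0.0309 0.0103 0.1277] turn -0.018
units at final yaw [0.0309 0.0103 0.1277]
```

```bash
python3 -m creep '{"hand":[50,50,50,50,50],"delta_pos":[[0.015,0.006,0],[0.01,0.004,0],[0.005,0,0.01],[0,0,0.02],[0,0,0.02]],"turn":[0,0,0,0,0]}' 40 >/dev/null; python3 -m creep '{"hand":[50,50,50,50,50],"delta_pos":[[0,0,0.02],[0,0,0.02],[0,0,0.01],[0,0,0.01],[0,0,0]],"turn":[0,0,0,0,0]}' 40 >/dev/null; python3 -m creep '{"hand":[50,50,50,50,50],"delta_pos":[[0,0,0.005],[0,0,0],[0,0,0],[0,0,0],[0,0,0]],"turn":[0,0,0,0,0]}' 40 >/dev/null; python3 go.py 0.5795 -0.1015 0.1071 91
```

```text
t 56.15 tcp [ 0.5799 -0.1013  0.118 ] psi 91.0 tilt [ 0.001 -0.    -1.   ] gap 0.0551 F [ 0.6  -0.82 -1.8 ]
units [-0.0003 -0.0005  0.0136] turn 0.0
units at final yaw [-0.0003 -0.0005  0.0136]
```

```bash
python3 -m creep '{"hand":[50,50,50,50,50],"delta_pos":[[0,0,0.006],[0,0,0.005],[0,0,0.0018],[0,0,0],[0,0,0]],"turn":[0,0,0,0,0]}' 40 >/dev/null; python3 go.py 0.5795 -0.1015 0.1071 91;  python3 -m creep '{"hand":[50,50,50,50,50],"delta_pos":[[0,0,0.001],[0,0,0.0003],[0,0,0],[0,0,0],[0,0,0]],"turn":[0,0,0,0,0]}' 40 >/dev/null; python3 go.py 0.5795 -0.1015 0.1071 91
```

```text
t 56.57 tcp [ 0.5794 -0.1011  0.1072] psi 91.0 tilt [-0. -0. -1.] gap 0.055 F [0.41 0.35 1.34]
units [-0.0005  0.0002  0.0001] turn 0.0
units at final yaw [-0.0005  0.0002  0.0001]
t 56.98 tcp [ 0.5794 -0.1012  0.1071] psi 91.01 tilt [ 0. -0. -1.] gap 0.0547 F [-3.66 -0.2   7.54]
units [-0.0004  0.0001  0.    ] turn 0.001
units at final yaw [-0.0004  0.0001  0.    ]
```

```bash
python3 -m creep '{"hand":[50,60,70,80,85],"delta_pos":[[0,0,-0.0008],[0,0,0],[0,0,0],[0,0,0],[0,0,0]],"turn":[0,0,0,0,0]}' >/dev/null; python3 -m creep '{"hand":[85,85,85,85,85],"delta_pos":[[0,0,-0.01],[0,0,-0.03],[0,0,-0.045],[0,0,-0.045],[0,0,-0.03]],"turn":[0,0,0,0,0]}' >/dev/null; python3 caps.py w15.png;  python3 -m creep '{"hand":[85,85,85,85,85],"delta_pos":[[-0.03,0,0],[-0.045,-0.01,0],[-0.045,-0.01,0],[-0.045,-0.01,0],[-0.045,-0.01,0]],"turn":[0,0,0,0,0]}' >/dev/null;python3 -m creep '{"hand":[85,85,85,85,85],"delta_pos":[[-0.045,-0.01,0],[-0.04,0,0],[-0.02,0,0],[0,0,0],[0,0,0]],"turn":[0,0,0,0,0]}'
python3 - <<'E'
from fit import *
c=env.read_camera("top"); im=c["pixels"]; cv2.imwrite("pics/top15.png",im[:,:,::-1])
P=cloud(c);z=P[...,2]; m=((z>0.105)&(z<0.14)&(P[...,0]<.65)&(P[...,0]>.5)&(abs(P[...,1])<.15)).astype(np.uint8)
n,l,s,ce=cv2.connectedComponentsWithStats(m)
for i in range(1,n):
    if s[i,4]>100:
        q=P[l==i]; print(ce[i],s[i],(q.min(0)+q.max(0))/2,q.max(0)-q.min(0),np.median(q,0))
hsv=cv2.cvtColor(im,cv2.COLOR_RGB2HSV); H,S,V=[hsv[...,i] for i in range(3)]
fit(c,((H>135)&(H<165)&(S>100)).astype(np.uint8),(180,310,50,130),0.034,"tin")
print("pin",env.pinpoint("top","pin_jar")[:1],"was 178.1,198.7")
m=((S<40)&(V>180)).astype(np.uint8); fit(c,m,(155,190,180,212),0.06,"jar lid")
E
```

```text
[251.9569  23.3116] [ 215    0   75   55 3341] [0.5737 0.0257 0.1188] [0.0553 0.0353 0.0275] [0.5739 0.0273 0.1271]
[253.7444 104.4168] [ 220   69   69   72 3822] [ 0.576  -0.0321  0.1281] [0.0553 0.0554 0.0088] [ 0.5758 -0.0312  0.127 ]
[254.3549 183.6632] [ 223  152   64   64 3156] [ 0.5774 -0.0993  0.1186] [0.0553 0.0553 0.0272] [ 0.5772 -0.0968  0.1268]
[500.1085 282.7703] [485 260  27  48 949] [ 0.8363 -0.2055  0.1125] [0.027 0.051 0.015] [ 0.8254 -0.2021  0.1143]
clock: 58.7
tcp_pos: [0.5435, -0.3546, 0.2344]
orientation: [-0.0, 0.702, 0.713, 0.0]
wrist_force: [-0.1, 0.5, 0.3]
finger_gap: 0.0848
[297.7555 196.8754] [284 183  29  29 634] [ 0.5785 -0.0991  0.1196] [0.0547 0.0557 0.029 ] [ 0.5766 -0.0982  0.127 ]
[264.1675 198.1372] [251 184  28  29 627] [ 0.577  -0.0324  0.1196] [0.0554 0.0538 0.0285] [ 0.5752 -0.0314  0.1271]
[230.1056 199.768 ] [216 186  28  29 625] [0.5743 0.0371 0.119 ] [0.055  0.0537 0.027 ] [0.5729 0.036  0.1269]
tin [0.4967 0.3454] [0.1789 0.0451] 8.63 mean [0.4938 0.3421]
pin [{'location': [175.3, 194.9], 'score': 0.92}] was 178.1,198.7
jar lid [0.6532 0.1115] [0.039  0.0378] 89.19 mean [0.6531 0.1109]
```

View pics/top15.png

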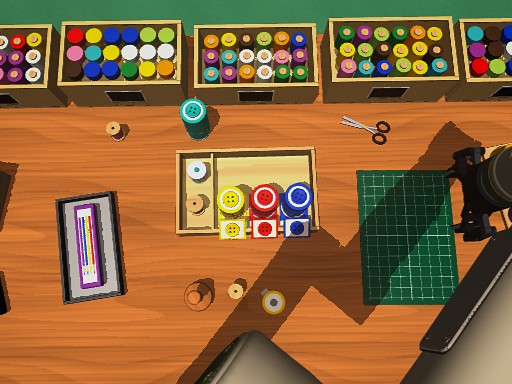

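Run:
```python
from fit import *
import types
px=np.load("top0.npz")["px"]; c=env.read_camera("top"); 
hsv=cv2.cvtColor(px,cv2.COLOR_RGB2HSV); fit(c,((hsv[...,1]<40)&(hsv[...,2]>180)).astype(np.uint8),(155,190,180,212),0.06,"jar lid at start")
```

```text
jar lid at start [0.6532 0.1115] [0.039  0.0378] 89.19 mean [0.653  0.1111]
```

The top view shows all three tubes upright on their own cards: yellow (230,199), red (264,198), blue (298,197). The tin lies in the order tray at (90,247), the jar lid hasn't moved, and the arm is clear. Handing in.

```bash
python3 -c "
from workcell import env
print(env.hand_in())"
```

```text
the job is handed in; nothing more can be done
None
```

I moved all three tubes to the green mat and laid the tin in the dark grey order tray. I then stood each tube back on the card of its own colour and handed the job in at about 59 s of the 136 s limit. The hand-in gave no verdict.

My last checks:
- **Tubes:** all three stand upright within about 3 mm of their card centres (limit 12 mm). The wrist and top cameras agreed to about 1–2 mm.
- **Tin:** it lies flat and centred to a few millimetres, turned to match the order tray's own angle of about 8°.
- **Pin jar:** fitting its lid in the top picture gave the same position as at the start. The network's point for the jar was about 4 pixels (8 mm) off its first reading. I put that down to the network, because the picture shows no shift.
- **Gripper:** it was open and clear of everything at hand-in. No check failed.

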